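# Load the bolted wash bay and zero its load counter

### The arm

A 6-joint arm with a two-finger parallel gripper is mounted at the origin on the work surface. World frame = base frame: x ahead of the robot, y to its left, z up, the work surface at z = 0. Lengths are in m, angles in rad, forces in N, time in s.
With the tool pointing down it reaches from about 0.25 to 0.725 m from the base axis. Payload 4 kg.
Tool frame: the origin (TCP) lies on the centre line of the jaws, within the pads' length; the fingertips stand 11 mm ahead of it and the grasp point (between the pads) lies 8 mm behind it (bot.nose_length is the distance from the TCP to the fingertips, in m); z points along the fingers, y is the direction in which the jaws open and shut (so a half turn about z gives the same grasp; the last joint's range is limited). The gripper opens to 85 mm and grips with 20 to 120 N. Pads are 22 mm wide; open, the fingers measure 114 mm over their backs; the gripper's body (76 mm by 85 mm) begins 54 mm behind the grasp point. The pads swing forward as they close: fully open they stand 13 mm farther back than shut.
Start: joints at [1.139, 0.241, 0.005, 1.335, 0, 1.571], TCP at [0.209, 0.454, 0.242] pointing down, gripper open.
Joint ranges: [-2.72, 2.72], [-1.05, 1.87], [-1.09, 1.28], [-1.99, 2.15], [-1.42, 1.44], [-3.14, 3.14]. Speed limits (rad/s): [2.79, 2.79, 3.14, 3.14, 3.14, 3.14].

### API

Orientations are given as a unit quaternion [x, y, z, w].
In Python, from workcell import bot gives the robot as it stands.
- The arm moves only by the tool play_rows, never from a script. Its argument "plan" is one flat list of numbers, 6 for each row, row after row: the shift along the tool's x, y, z in mm, then the turn, a rotation vector about the tool's x, y, z in rad. A call has 1 to 20 rows; each row shifts and turns the commanded pose from where the row before left it, along the tool's axes as they then stand; what a row does not reach is not made up. A row lasts 1/8 s, in which the tool goes at most 62.5 mm and 10.7 degrees, less where a joint would pass 70% of its speed; a pose out of reach is approached as far as the arm can. A call with a gripper value outside its range is refused whole. "hand" is the opening in per cent of the stroke, from 0 (shut) to 100 (fully open), set as the call begins (left out, the last holds). The fingers move at their own pace and stop on an object; the grip force is fixed at half the most. Time passes only in rows, so rows that do not move let the fingers close. It gives the time, the measured TCP pose, the force and the opening at its end, in the units of the state.
- bot.get_obs(): the state, without advancing time (a new reading comes with each control period).
- bot.camera(name): name is "scene" or "top" or "wrist"; returns a dict with "frame" (420x560x3 uint8, blue, green, red), "range_z" (420x560 float32, m along the optical axis (not along the pixel's ray), 0 where there is no reading), "K" (3x3 intrinsics, pixels), "dist" ([k1, k2, p1, p2, k3] as OpenCV has them; the pictures are not rectified), "cam_to_world" (4x4, takes a point from camera to world coordinates). Camera axes: x right, y down, z forward; pixel columns grow to the right and rows downward; lengths in m; the calibration is good to about 2 mm. A picture is of the moment at which its call begins.
- bot.job_done(): hands the job in, once; it reports no verdict.
Trained networks look in the newest picture that a camera, given by its name, has taken for a name from the list of things; names that differ only in an ending like _2 or _b are one class to them, and where a whole thing is asked for, a point or a joint stands for the part that bears it (a point fixed in the world has none). Each returns a list of dicts, best first, with "p" (0 to 1); they miss things now and then, are a little off and sometimes report something else, mostly with a low value. They report only what shows in the picture. A call takes as long as a camera call. They do not tell look-alikes from the thing itself.
- bot.outline_of(query, camera): "mask" (420x560 bool, what is visible of it) and "point" ([row, column] in pixels, amid what is visible of it).
The state is a dict: "clock": time; "joint_pos": joint angles; "joint_vel": joint speeds; "tau": joint torques, N m; "eef_pos": TCP position; "tool_rot": TCP orientation; "ft_force": force on the tool from outside, world axes, zero at the start; "ft_torque": the same for the moment, N m; "grip_width": finger opening in m.
Only numpy, scipy, OpenCV 4.12 (cv2) and the standard library are available. Lean on these libraries where they do the work, as an engineer would, in place of code of your own. Each camera call takes 0.05 s, during which the arm holds its last target.

### The job

Load the wash bay for a fresh batch: lift the bolt's handle out of its notch and draw the bolt fully out, slide the cover fully open, stand every instrument cassette from the bench upright on the floor of the well, side by side and not stacked, then slide the cover shut and shoot the bolt fully home with its handle down in the notch again. Turn the load counter's knob back to its zero stop, at any time. Leave the other things on the bench where they are.

Things in the scene. Friction and masses are not known exactly. Their poses are not given: they have to be found in the camera images.
- bay: the wash bay, a steel box fixed on the bench; origin on the bench top under the centre of its well, x to the back (away from the robot), y to the left (towards the bolt), z up. A flat cover (top face 94 mm up) slides over the well in x; two runners carry on behind to x = 242 mm. The left deck (y 126 to 291 mm, x -33 to 63 mm, 72 mm high) carries the barrel bolt.
- well_floor (a point): centre of the well's floor, 6 mm above the bay's origin, frame parallel to the bay's. The well is 140 mm (x) by 235 mm (y) inside, its rim 85 mm above the bench: room for three cassettes side by side, their length along the bay's x.
- bolt_axis (a point): fixed point on the bolt rod's axis, at the notch: bay x = 20, y = 190, z = 112 mm, frame parallel to the bay's. The rod is 13 mm thick, along y; home, its tip (bay y = 90 mm) locks between two lugs on the cover's left edge (y 100 to 118 mm, tops 126 mm above the bench, 20 mm apart in x). The handle swings about this axis.
- cover (a joint): slide of the cover, m: 0 = shut (at its stop), 0.15 = fully open (at its stop, the well quite uncovered); grows as the cover moves along the bay's +x, away from the robot. Stays where it is left, about 2 N to move. Cannot open while the bolt is home.
- cover_grip (a point): middle of the bar handle on top of the cover: bar 94 mm long along the bay's y, 12 mm wide in x, 14 mm high, its centre 128 mm above the bench and 34 mm above the cover; with the cover shut it lies at bay x = -45 mm, y = 0. Its frame is parallel to the bay's.
- bolt (a joint): slide of the bolt, m: 0 = home (locking the cover), 0.05 = fully drawn (at its stop); grows along the bay's +y. About 2 N to move once the handle is lifted. The rod tip is clear of the cover's lugs from 0.028 on, and will only go home again when the cover is shut within about 3 mm.
- bolt_handle (a joint): turn of the bolt's handle about the rod, rad: 0 = level, pointing along the bay's -x; grows as its end rises, to 1.4. Swings freely, falls by its weight. Bolt home: it drops into an 18 mm wide notch of an upright plate (bay x -8 to -2 mm, top 124 mm above the bench). It must be lifted past 0.75 rad to slide over the plate; elsewhere it leans on the plate at about 0.71 rad.
- bolt_grip (a point): point on the bolt's round handle bar (12 mm across, ends 84 mm from the rod's axis), 55 mm out from the rod's axis. Bolt home, handle down: bay x = -35, y = 190, z = 112 mm. Its x axis points from here back to the rod's axis, y along the rod. Nothing but the deck (40 mm lower) is under it.
- counter: the load counter, a fixed grey housing 95 x 95 mm, 50 mm high, with a round white dial on top; origin under its centre on the bench. The zero mark, the longest and thickest, lies on its -x side.
- counter_knob (a joint): angle of the counter's black reset knob, rad: 0 = at the zero stop, white pointer at the zero mark on the housing's -x side; grows clockwise seen from above, to 5.5. Turn it anticlockwise seen from above to reset. Light friction (about 0.05 N m), stays where left.
- knob_grip (a point): point to grip the knob, on its axis, 84 mm above the bench. The knob is a bar 60 mm long (from the pointer end at -x to +x of this frame), 12 mm wide in y, from 62 to 98 mm above the bench, over a disc 64 mm across; this frame turns with it.
- cassette0_center (a point): centre, half-way up, of a steel instrument cassette, 72 mm high: body 110 mm (x) by 50 mm (y) by 30 mm high, with a flat bail on top along x: bar 84 mm long, 10 mm wide, 12 mm high, centred 30 mm above this point; the gap under the bar is 64 mm long, 30 mm high. About 0.25 kg. Two or three alike are on the bench; None from the start means absent.
- cassette1_center (a point): centre, half-way up, of a steel instrument cassette, 72 mm high: body 110 mm (x) by 50 mm (y) by 30 mm high, with a flat bail on top along x: bar 84 mm long, 10 mm wide, 12 mm high, centred 30 mm above this point; the gap under the bar is 64 mm long, 30 mm high. About 0.25 kg. Two or three alike are on the bench; None from the start means absent.
- cassette2_center (a point): centre, half-way up, of a steel instrument cassette, 72 mm high: body 110 mm (x) by 50 mm (y) by 30 mm high, with a flat bail on top along x: bar 84 mm long, 10 mm wide, 12 mm high, centred 30 mm above this point; the gap under the bar is 64 mm long, 30 mm high. About 0.25 kg. Two or three alike are on the bench; None from the start means absent.
- detergent: white detergent bottle, 64 mm across, 170 mm tall, not part of the job; origin at its underside
- gallipot: small steel cup, 68 mm across, 45 mm tall, not part of the job; origin at its underside
- dish: shallow steel bowl, 130 mm across, 40 mm tall, not part of the job; origin at its underside
- brush: hand brush with a white handle, 170 mm long, not part of the job
- label_box: cardboard box 60 x 50 x 60 mm, not part of the job; origin at its underside
- spray_jar: clear jar with a white cap, 60 mm across, 90 mm tall, not part of the job; origin at its underside
- sponge_block: blue block 100 x 60 x 30 mm, not part of the job; origin at its underside
Not all that is in view belongs to the job. Several things have the shape of the counter; the one meant has the colours described above.

How it is judged:
On the way, in this order (a step that is already met when the one before it is completed fails the run):
1. the bolt is drawn fully out (value of joint bolt above 0.042 m), for 0.2 s.
2. the cover is slid fully open (value of joint cover above 0.138 m), for 0.2 s.
3. every cassette stands upright on the well's floor (x of cassette0_center in the frame of bay between -0.072 and 0.072 m and y of cassette0_center in the frame of bay between -0.118 and 0.118 m and z of each of cassette0_center, cassette1_center, cassette2_center in the frame of bay below 0.053 m and angle between each of cassette0_center, cassette1_center, cassette2_center's own z axis and vertical below 0.2 rad and x of cassette1_center in the frame of bay between -0.072 and 0.072 m and y of cassette1_center in the frame of bay between -0.118 and 0.118 m and x of cassette2_center in the frame of bay between -0.072 and 0.072 m and y of cassette2_center in the frame of bay between -0.118 and 0.118 m), for 0.3 s.
4. the cover is slid shut over them (all of step 3 and value of joint cover below 0.006 m), for 0.2 s.
At the end, for the whole second after the job is handed in: The cover is shut within 6 mm, the bolt is home within 6 mm with its handle down in the notch (below 0.2 rad), the counter's knob is within 0.1 rad of its zero stop, and every cassette present stands upright (within 0.2 rad) on the floor of the well (all of step 4 and value of joint bolt below 0.006 m and value of joint bolt_handle below 0.2 rad and value of joint counter_knob below 0.1 rad); the robot touches nothing.
It fails at once if another thing on the bench is moved more than 60 mm (distance of any of detergent, gallipot, dish, brush, label_box, spray_jar, sponge_block from where it was at the start of the episode above 0.06 m).
Of cassette0, cassette1, cassette2 only 2 to 3 are there at a start; the rules pass over those that are not, and their reading is None.
At some moment in a run one of cassette0, cassette1, cassette2 may be knocked a few centimetres aside while the robot is not near it.
It also fails if it takes over 208 s, if anything falls off the work surface, if the arm or the gripper's body presses on something with over 40 N, if the wrist force passes 120 N, or if a joint passes its speed limit or range.

## Working session

There is one attempt and no reset: what is moved stays moved. The work goes in short steps, Python scripts to look and compute and a tool call to move; the robot and the scene stay as the last step left them, time stands still between calls to the robot, and variables do not carry over. Pictures are saved under pics/ and viewed, and the job is handed in when it is done.

Besides the shell and the picture viewer there is one more tool, called after "Call:" as name(argument=value, ...), one argument or row to a line, values as JSON. play_rows: Moves the arm, as the interface text tells. Its arguments: {"type":"object","properties":{"plan":{"type":"array","items":{"type":"number"}},"hand":{"type":"number"}},"required":["plan"]}

```bash
ls; mkdir -p pics; python3 - <<'E'
from workcell import bot
import cv2
print(bot.get_obs(), bot.nose_length)
for n in ["scene","top","wrist"]:
    c=bot.camera(n); cv2.imwrite(f"pics/{n}0.png",c["frame"]); print(n,c["K"],c["dist"],c["cam_to_world"])
E
```

```text
pics
{'clock': 0.0, 'joint_pos': array([1.13902035e+00, 2.41427602e-01, 3.68485015e-03, 1.33520333e+00,
       3.14618987e-06, 1.57076610e+00]), 'joint_vel': array([ 0.00102409, -0.00082716,  0.00163993,  0.00072709, -0.0009028 ,
        0.00097896]), 'tau': array([ 1.31117784e-03, -3.72317147e+01,  2.52407706e+01,  1.70413539e-02,
        1.52679245e-04, -9.95306408e-06]), 'eef_pos': array([0.20897792, 0.45354058, 0.24139062]), 'tool_rot': array([ 2.14200000e-01,  9.76789232e-01, -1.04958295e-03, -2.31806663e-04]), 'ft_force': array([-0.46093877, -0.39193764, -0.03150827]), 'ft_torque': array([-0.02652058,  0.03638485,  0.01081463]), 'grip_width': 0.08600933279685315} 0.011
scene [[400.41736117   0.         284.9518719 ]
 [  0.         400.41736117 205.26180569]
 [  0.           0.           1.        ]] [-0.01361069  0.          0.          0.          0.        ] [[-0.79148501  0.49390657 -0.3600108   0.9992359 ]
 [ 0.61117165  0.6352036  -0.47221352  0.70850745]
 [-0.00454921 -0.59377831 -0.80461582  1.24181577]
 [ 0.          0.          0.          1.        ]]
top [[457.54488668   0.         273.72693333]
 [  0.         457.54488668 209.05085902]
 [  0.           0.           1.        ]] [-0.11416165  0.          0.          0.          0.        ] [[ 0.00831168 -0.99023642  0.13915006  0.33499334]
 [-0.9999365  -0.00928955 -0.00637945  0.05213502]
 [ 0.0076098  -0.1390882  -0.99025076  1.44962361]
 [ 0.          0.          0.          1.        ]]
wrist [[308.0029989    0.         279.62175104]
 [  0.         308.0029989  207.65399637]
 [  0.           0.           1.        ]] [0.01509263 0.         0.         0.         0.        ] [[ 4.17223094e-01  8.66583006e-01  2.73786018e-01  1.39002487e-01]
 [ 9.08804062e-01 -3.97753788e-01 -1.25964684e-01  4.85807559e-01]
 [-2.59428752e-04  3.01373221e-01 -9.53506222e-01  3.73104381e-01]
 [ 0.00000000e+00  0.00000000e+00  0.00000000e+00  1.00000000e+00]]
```

View pics/scene0.png

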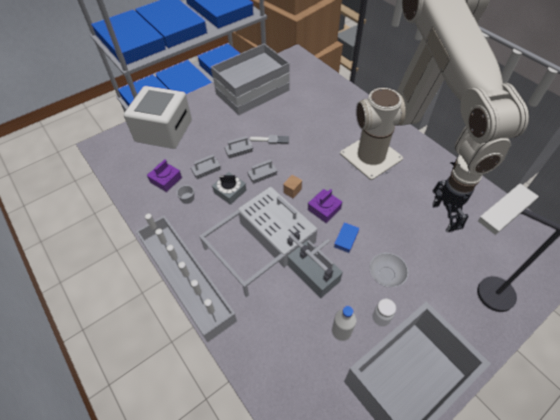

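View pics/top0.png

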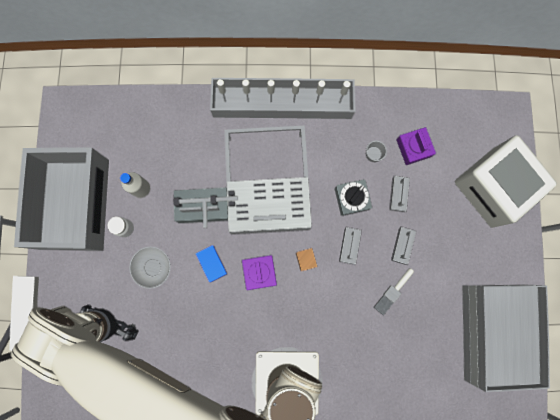

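View pics/wrist0.png

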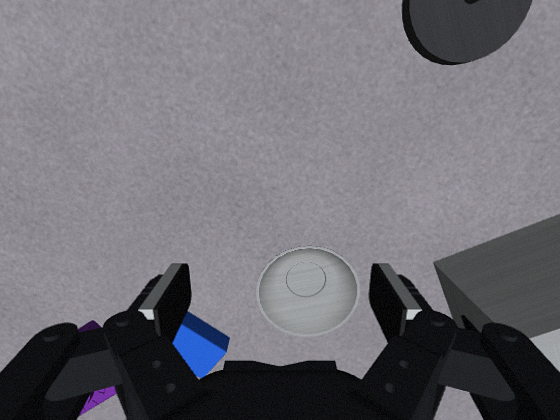

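```bash
cat > h.py <<'E'
import numpy as np, cv2
from workcell import bot
from scipy.spatial.transform import Rotation as R
def cloud(c):
    K,d,T=c["K"],c["dist"],c["cam_to_world"]
    h,w=c["range_z"].shape
    u,v=np.meshgrid(np.arange(w),np.arange(h))
    p=cv2.undistortPoints(np.stack([u,v],-1).reshape(-1,1,2).astype(np.float64),K,d).reshape(h,w,2)
    z=c["range_z"]
    P=np.stack([p[...,0]*z,p[...,1]*z,z],-1)@T[:3,:3].T+T[:3,3]
    P[z<=0]=np.nan
    return P
def proj(c,X):
    T=np.linalg.inv(c["cam_to_world"]); X=np.atleast_2d(X).astype(float)
    Y=X@T[:3,:3].T+T[:3,3]
    return cv2.projectPoints(Y.reshape(-1,1,3),np.zeros(3),np.zeros(3),c["K"],c["dist"])[0].reshape(-1,2)
def rect(pts):
    (cx,cy),(a,b),ang=cv2.minAreaRect((pts[:,:2]*1000).astype(np.float32))
    if a<b: a,b,ang=b,a,ang+90
    return cx,cy,a,b,ang
E
cat > m1.py <<'E'
from h import *
c=bot.camera("top"); P=cloud(c); Z=P[...,2]
s=bot.camera("scene")
for q in ["bay","counter","cassette0_center","cover_grip","bolt_grip","counter_knob","detergent","gallipot","dish","brush","label_box","spray_jar","sponge_block"]:
    for cam,C in (("top",P),("scene",cloud(s))):
        for o in bot.outline_of(q,cam)[:4]:
            m=o["mask"]; X=C[m]; X=X[~np.isnan(X[:,0])]
            if len(X)<3: continue
            print(q,cam,round(o["p"],2),[int(v) for v in o["point"]],m.sum(),"med",X.mean(0).round(3),"z",np.percentile(X[:,2],[2,50,98]).round(3),"rect",np.round(rect(X),1))
np.savez("t0.npz",P=P,f=c["frame"])
E
python3 m1.py
```

```text
bay top 0.6 [203, 252] 6829 med [0.555 0.115 0.09 ] z [0.03  0.093 0.13 ] rect [623.6 142.3 425.3 332.5  93.8]
bay scene 0.58 [242, 284] 6086 med [0.582 0.138 0.08 ] z [0.    0.09  0.127] rect [600.1 114.9 480.8 367.3  93.5]
bay scene 0.53 [193, 188] 271 med [ 0.724 -0.283  0.026] z [0.002 0.027 0.047] rect [ 725.4 -278.9   70.    63.5   89.9]
counter top 0.97 [195, 354] 965 med [ 0.569 -0.201  0.057] z [0.021 0.053 0.101] rect [ 573.2 -205.4   96.8   96.5   12.1]
counter top 0.81 [270, 258] 979 med [0.338 0.087 0.058] z [0.045 0.053 0.1  ] rect [339.2  86.2  99.3  97.5   9.4]
counter top 0.76 [149, 415] 983 med [ 0.739 -0.408  0.055] z [0.01  0.053 0.1  ] rect [ 750.8 -414.5  103.6   97.2   19.2]
counter top 0.39 [207, 254] 7102 med [0.559 0.113 0.088] z [0.004 0.093 0.13 ] rect [631.2 148.  433.2 352.   92.7]
counter scene 0.96 [175, 167] 698 med [ 0.752 -0.395  0.049] z [0.003 0.05  0.098] rect [ 743.6 -438.2  148.5  121.7  107.6]
counter scene 0.67 [206, 321] 791 med [0.351 0.096 0.048] z [-0.     0.05   0.098] rect [319.   71.2 147.6 122.9   8.5]
counter scene 0.57 [188, 229] 72
[... 3914 characters left out ...]
 451 med [0.486 0.524 0.069] z [0.013 0.085 0.094] rect [471.7 507.2  89.7  54.2  60.2]
sponge_block top 0.78 [266, 208] 611 med [0.364 0.235 0.03 ] z [0.022 0.03  0.037] rect [363.4 238.3 100.5  62.3  26.9]
sponge_block top 0.44 [203, 251] 7055 med [0.559 0.115 0.089] z [0.012 0.093 0.13 ] rect [633.  143.8 417.2 352.6  92. ]
sponge_block top 0.32 [192, 399] 626 med [ 0.586 -0.353  0.037] z [0.007 0.031 0.077] rect [ 591.8 -358.3  120.3   54.4  171.5]
sponge_block scene 0.88 [236, 344] 485 med [0.372 0.241 0.027] z [0.002 0.029 0.034] rect [358.4 230.  124.6  65.2  27.3]
sponge_block scene 0.74 [313, 383] 457 med [0.487 0.525 0.068] z [0.007 0.084 0.094] rect [479.  523.4  55.8  55.1 163.3]
```

```bash
cat > m2.py <<'E'
from h import *
T=bot.camera("top");S=bot.camera("scene")
def sel(P,x0,x1,y0,y1,z0,z1):
    X=P[(P[...,0]>x0)&(P[...,0]<x1)&(P[...,1]>y0)&(P[...,1]<y1)&(P[...,2]>z0)&(P[...,2]<z1)]
    return X
for n,c in (("top",T),("scene",S)):
    P=cloud(c)
    print(n)
    for nm,b in dict(bar=(.4,.6,-.02,.13,.125,.142),cover=(.42,.66,-.1,.19,.088,.1),deck=(.45,.62,.15,.38,.066,.08),handle=(.42,.54,.2,.28,.1,.14),rod=(.52,.60,.14,.36,.104,.14),
       k0=(.5,.64,-.42,-.3,.06,.09),k1=(.38,.5,-.26,-.14,.06,.09),k2=(.38,.5,-.42,-.3,.06,.09),
       b0=(.5,.66,-.42,-.3,.022,.042),b1=(.36,.5,-.26,-.14,.022,.042),b2=(.36,.5,-.42,-.3,.022,.042),
       ctop=(.5,.65,-.28,-.13,.044,.056),knob=(.5,.65,-.28,-.13,.092,.108)).items():
        X=sel(P,*b)
        if len(X)>4: print(nm,len(X),X.mean(0).round(4),np.round(rect(X),1))
f=T["frame"]
cv2.imwrite("pics/crop_bay.png",cv2.resize(f[110:250,160:320],None,fx=5,fy=4.2,interpolation=cv2.INTER_CUBIC)[:600,:800])
cv2.imwrite("pics/crop_r.png",cv2.resize(f[120:320,300:450],None,fx=3,fy=3,interpolation=cv2.INTER_CUBIC))
E
python3 m2.py
```

```text
top
bar 144 [0.4947 0.0571 0.1343] [495.3  57.3  93.5  12.5  93.5]
cover 3736 [0.5406 0.0577 0.0944] [558.9  61.6 248.5 191.6  93.1]
deck 1117 [0.541  0.2657 0.0722] [521.3 256.1 186.7 162.5  99.8]
handle 167 [0.5115 0.2455 0.1172] [509.7 237.   67.8  63.9  30.9]
rod 481 [0.5437 0.24   0.1193] [540.9 245.6 190.   47.   98.1]
k0 114 [ 0.5883 -0.3578  0.0716] [ 589.  -358.7   84.3   11.2  171.9]
k1 113 [ 0.4234 -0.1964  0.0719] [ 424.2 -197.2   84.6   11.4  169.2]
k2 125 [ 0.4243 -0.3669  0.072 ] [ 424.3 -367.5   85.1   11.8  165.1]
b0 444 [ 0.5864 -0.3536  0.0305] [ 590.  -358.2  114.7   54.1  171.4]
b1 477 [ 0.4229 -0.1946  0.0304] [ 424.2 -196.7  112.2   53.4  169.5]
b2 459 [ 0.4229 -0.3626  0.0311] [ 424.8 -367.7  113.5   54.9  164. ]
ctop 535 [ 0.5705 -0.2041  0.0508] [ 573.1 -206.5   97.4   95.1  102.6]
knob 82 [ 0.5727 -0.206   0.0986] [ 573.4 -206.8   61.    12.4  143.3]
scene
bar 99 [0.501  0.0595 0.1332] [500.6  58.2  93.6  14.8  94.4]
cover 2295 [0.55   0.062  0.0942] [554.7  59.3 252.  176.5  92.6]
deck 861 [0.56   0.2715 0.0718] [553.7 260.6 196.4 156.6  80.1]
handle 145 [0.5172 0.246  0.1165] [514.1 252.4  69.8  60.1 151.4]
rod 511 [0.5463 0.2467 0.1178] [546.4 244.6 192.5  48.7  96.9]
k0 81 [ 0.5942 -0.3556  0.0694] [ 592.7 -356.4   79.4   19.   174.6]
k1 82 [ 0.4258 -0.1949  0.0697] [ 426.1 -194.3   89.6   20.2  173.4]
k2 78 [ 0.4287 -0.3663  0.0692] [ 428.  -367.    83.2   20.8  158.2]
b0 251 [ 0.5939 -0.3525  0.0302] [ 591.9 -355.5  107.9   56.7  172.8]
b1 260 [ 0.431  -0.1918  0.03  ] [ 427.8 -194.2  110.7   53.3  167.1]
b2 236 [ 0.4307 -0.3631  0.0302] [ 426.9 -367.1  111.9   60.8  162.2]
ctop 272 [ 0.5851 -0.1924  0.0504] [ 578.4 -204.4   99.9   95.7  103.5]
knob 52 [ 0.5772 -0.2053  0.0972] [ 577.6 -205.8   56.4   14.4  143. ]
```

View pics/crop_bay.png

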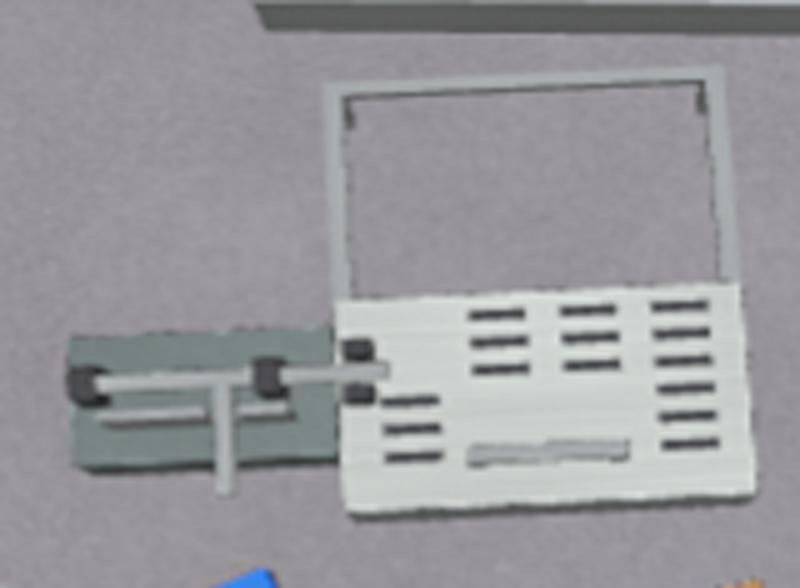

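View pics/crop_r.png

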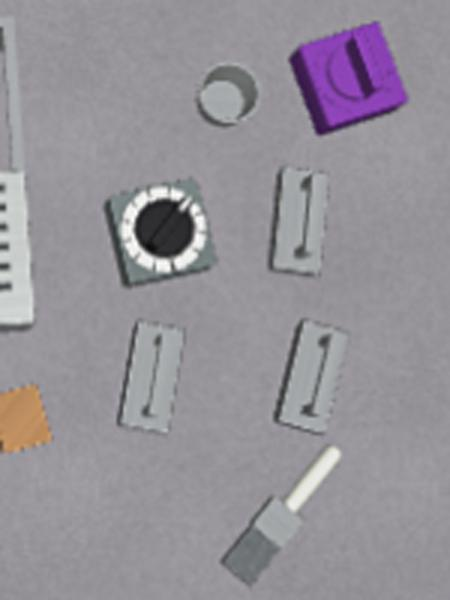

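```bash
cat >> h.py <<'E'
def down(psi,tilt=0.0):
    """tool down, tool y at world angle psi(deg); tilt>0: fingers lean towards -toolx (rad about tool y negative)"""
    p=np.radians(psi); y=np.array([np.cos(p),np.sin(p),0]); z=np.array([0,0,-1.]); x=np.cross(y,z)
    return R.from_matrix(np.stack([x,y,z],1))*R.from_rotvec([0,-tilt,0])
def plan(target,Rt,n=None,frm=None):
    o=bot.get_obs()
    p,Rc=(o["eef_pos"],R.from_quat(o["tool_rot"])) if frm is None else frm
    t=Rc.inv().apply(np.array(target)-p); W=(Rc.inv()*Rt).as_rotvec()
    nn=max(1,int(np.ceil(np.linalg.norm(t)/45*1000)),int(np.ceil(np.linalg.norm(W)/.16)))
    n=n or nn
    w=W/n; A=sum((R.from_rotvec(w*k).as_matrix() for k in range(n)),np.zeros((3,3)))
    d=np.linalg.solve(A,t)*1000
    print("tot",(t*1000).round(1),W.round(3),"| n",n,"row",d.round(1).tolist(),w.round(4).tolist())
    return np.array(target),Rt
def st():
    o=bot.get_obs(); Rm=R.from_quat(o["tool_rot"]).as_matrix()
    print("t",round(o["clock"],2),"p",o["eef_pos"].round(4),"psi",round(float(np.degrees(np.arctan2(Rm[1,1],Rm[0,1]))),2),"tilt",Rm[:,2].round(3),"F",o["ft_force"].round(1),"w",round(o["grip_width"],4),"q",o["joint_pos"].round(2))
YAW=3.4; O=np.array([.5398,.0598])
def bay(x,y,z):
    a=np.radians(YAW); return np.array([O[0]+x*np.cos(a)-y*np.sin(a),O[1]+x*np.sin(a)+y*np.cos(a),z])
E
python3 - <<'E'
from h import *
st(); plan([.46,.20,.30],down(93.4))
E
```

```text
t 1.65 p [0.2093 0.4541 0.2423] psi 65.26 tilt [ 0. -0. -1.] F [1.  0.1 0.6] w 0.085 q [ 1.14  0.24  0.    1.34 -0.    1.57]
tot [-334.1 -125.8  -57.7] [-0.     0.    -0.491] | n 9 row [-33.5, -21.9, -6.4] [-0.0, 0.0, -0.0546]
```

Call:
play_rows(
  plan=[-33.5,-21.9,-6.4,0,0,-0.0546,-33.5,-21.9,-6.4,0,0,-0.0546,-33.5,-21.9,-6.4,0,0,-0.0546,-33.5,-21.9,-6.4,0,0,-0.0546,-33.5,-21.9,-6.4,0,0,-0.0546,-33.5,-21.9,-6.4,0,0,-0.0546,-33.5,-21.9,-6.4,0,0,-0.0546,-33.5,-21.9,-6.4,0,0,-0.0546,-33.5,-21.9,-6.4,0,0,-0.0546,0,0,0,0,0,0,0,0,0,0,0,0],
  hand=60,
)

```text
clock: 3.02
eef_pos: [0.4593, 0.2001, 0.2996]
tool_rot: [-0.029, 1.0, -0.0, -0.001]
ft_force: [0.6, 0.2, 0.3]
grip_width: 0.051
```

```bash
cat > wv.py <<'E'
from h import *
import sys
st()
c=bot.camera("wrist"); f=c["frame"].copy(); P=cloud(c); np.savez("w.npz",P=P,f=f)
cv2.imwrite(f"pics/{sys.argv[1]}.png",f)
E
python3 wv.py w1; python3 - <<'E'
from h import *
d=np.load("w.npz"); P=d["P"]
for nm,b in dict(bar=(.4,.6,-.03,.14,.130,.142),handle=(.42,.53,.2,.28,.105,.14),rod=(.535,.58,.15,.34,.113,.122),deckE=(.45,.62,.19,.38,.066,.078)).items():
    X=P[(P[...,0]>b[0])&(P[...,0]<b[1])&(P[...,1]>b[2])&(P[...,1]<b[3])&(P[...,2]>b[4])&(P[...,2]<b[5])]
    if len(X)>4: print(nm,len(X),X.mean(0).round(4),np.round(rect(X),1),X.min(0).round(3),X.max(0).round(3))
E
```

```text
t 3.02 p [0.4593 0.2001 0.2996] psi 93.37 tilt [-0.001 -0.    -1.   ] F [0.6 0.2 0.3] w 0.051 q [0.41 0.23 0.13 1.48 0.   0.35]
bar 1037 [0.4965 0.0599 0.1343] [497.5  58.9  93.8  12.5  94. ] [0.489 0.012 0.13 ] [0.507 0.106 0.137]
handle 1156 [0.51   0.2464 0.1175] [498.2 245.9  68.4  63.5  89.6] [0.466 0.212 0.105] [0.53  0.28  0.126]
rod 1387 [0.5489 0.2343 0.1174] [548.6 246.2 187.6  26.6  93.3] [0.535 0.152 0.113] [0.567 0.339 0.122]
deckE 4236 [0.5284 0.2645 0.0721] [543.4 270.6 163.8  96.1  93.8] [0.491 0.19  0.066] [0.595 0.354 0.078]
```

View pics/w1.png

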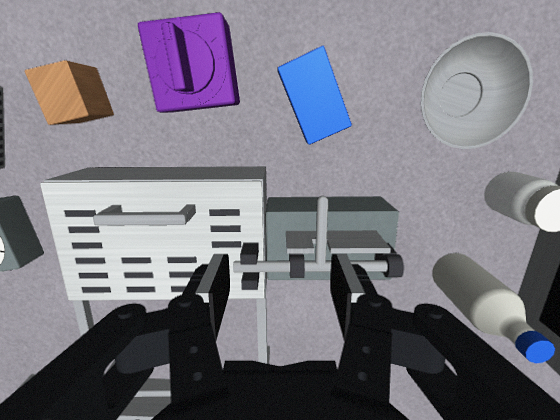

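```bash
sed -i 's/^YAW=.*/YAW=3.6; O=np.array([.5417,.0612])/' h.py; python3 - <<'E'
from h import *
d=np.load("w.npz"); P=d["P"]
X=P[(P[...,0]>.44)&(P[...,0]<.515)&(P[...,1]>.225)&(P[...,1]<.27)&(P[...,2]>.108)&(P[...,2]<.14)]
print(len(X),X.mean(0),rect(X),X.min(0),X.max(0))
for r in (55,84): print(bay(20-r,190,.112))
a=.6
# grasp at r=62
r=62
Rt=down(93.6,a); g=bay(20-r,190,.113); tcp=g+Rt.apply([0,0,.008])
print("tcp",tcp); ap=tcp-Rt.apply([0,0,.06])
print("app"); f=plan(ap,Rt); plan(tcp,Rt,frm=f)
E
```

```text
470 [0.49036586 0.24770249 0.11666056] (490.81585693359375, 248.25880432128906, 48.78976058959961, 11.911404609680176, 3.1142654418945312) [0.46642811 0.24131154 0.11080013] [0.5149919  0.2554305  0.11995997]
[-4.63194342e+01  1.87488610e+02  1.12000000e-01]
[-7.52622093e+01  1.85667685e+02  1.12000000e-01]
tcp [-5.33011131e+01  1.87049360e+02  1.06397315e-01]
app
tot [4.252780e+04 1.897285e+05 1.746000e+02] [-0.001 -0.601 -0.003] | n 4321 row [9.5, 43.9, -2.9] [-0.0, -0.0001, -0.0]
tot [ 0.  0. 60.] [0. 0. 0.] | n 2 row [0.0, 0.0, 30.0] [0.0, 0.0, 0.0]
```

```bash
cat >a.py <<'E'
from h import *
for r in (.055,.084): print(bay(.02-r,.190,.112))
a=.6
r=.062
Rt=down(93.6,a); g=bay(.02-r,.190,.113); tcp=g+Rt.apply([0,0,.008])
print("tcp",tcp); ap=tcp-Rt.apply([0,0,.06])
print("app"); f=plan(ap,Rt); plan(tcp,Rt,frm=f)
E
python3 a.py
```

```text
[0.49483887 0.24862741 0.112     ]
[0.46589609 0.24680649 0.112     ]
tcp [0.4923609  0.24847151 0.10639732]
app
tot [ -2.4  45.9 143.7] [-0.001 -0.601 -0.003] | n 4 row [7.5, 11.5, 35.7] [-0.0002, -0.1502, -0.0007]
tot [ 0.  0. 60.] [0. 0. 0.] | n 2 row [0.0, 0.0, 30.0] [0.0, 0.0, 0.0]
```

Call:
play_rows(
  plan=[7.5,11.5,35.7,0,-0.15,0,7.5,11.5,35.7,0,-0.15,0,7.5,11.5,35.7,0,-0.15,0,7.5,11.5,35.7,0,-0.15,0,0,0,0,0,0,0,0,0,0,0,0,0],
)

```text
clock: 3.82
eef_pos: [0.4602, 0.2466, 0.1623]
tool_rot: [-0.029, 0.958, 0.009, 0.286]
ft_force: [1.3, 0.2, 0.8]
grip_width: 0.0513
```

```bash
python3 a.py|tail -1; python3 wv.py w2; python3 -c "
from h import *
bot.get_obs();r=.062;Rt=down(93.6,.6); g=bay(.02-r,.190,.113); plan(g+Rt.apply([0,0,.008]),Rt)"
```

```text
tot [ 0.  0. 60.] [0. 0. 0.] | n 2 row [0.0, 0.0, 30.0] [0.0, 0.0, 0.0]
t 3.83 p [0.4602 0.2466 0.1623] psi 93.51 tilt [ 0.548  0.034 -0.836] F [1.3 0.2 0.8] w 0.0513 q [ 0.67  0.05 -0.63  0.4  -0.32  0.53]
tot [ 5.9 -0.6 64.7] [ 0.    -0.016 -0.003] | n 2 row [3.1, -0.3, 32.3] [0.0001, -0.0082, -0.0016]
```

View pics/w2.png

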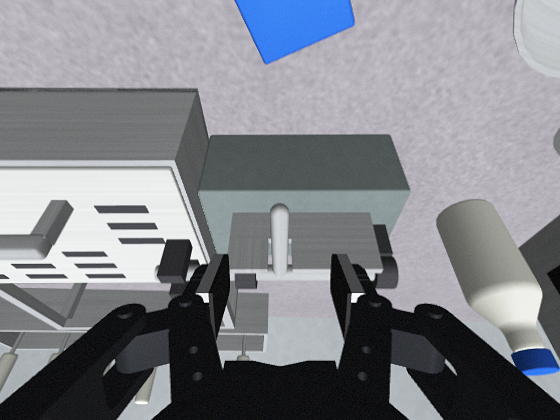

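Call:
play_rows(
  plan=[3,0,32.3,0,-0.008,0,3,0,32.3,0,-0.008,0,0,0,0,0,0,0,0,0,0,0,0,0],
)

```text
clock: 4.38
eef_pos: [0.4917, 0.2477, 0.1051]
tool_rot: [-0.028, 0.955, 0.009, 0.295]
ft_force: [0.6, 0.0, -0.4]
grip_width: 0.0516
```

```bash
python3 -c "
from h import *
st();r=.062;Rt=down(93.6,.6); g=bay(.02-r,.190,.113); plan(g+Rt.apply([0,0,.008]),Rt)"
```

```text
t 4.38 p [0.4917 0.2477 0.1051] psi 93.39 tilt [ 0.562  0.034 -0.826] F [ 0.6  0.  -0.4] w 0.0516 q [ 0.63  0.19 -0.67  0.19 -0.31  0.49]
tot [-1.3  0.7 -0.7] [-0.002 -0.002 -0.003] | n 1 row [-1.3, 0.7, -0.7] [-0.0015, -0.0016, -0.0035]
```

Close on the handle.

Call:
play_rows(
  plan=[0,0,0,0,0,0,0,0,0,0,0,0,0,0,0,0,0,0,0,0,0,0,0,0,0,0,0,0,0,0,0,0,0,0,0,0,0,0,0,0,0,0],
  hand=0,
)

```text
clock: 5.25
eef_pos: [0.4901, 0.248, 0.104]
tool_rot: [-0.029, 0.955, 0.009, 0.294]
ft_force: [-4.3, 1.5, 6.3]
grip_width: 0.0102
```

```bash
cat > b.py <<'E'
from h import *
st()
o=bot.get_obs(); Rc=R.from_quat(o["tool_rot"]); p=o["eef_pos"]
# rotate about rod axis by +1.0 rad (end rises), rigidly, in 10 rows
ax=bay(.02,.190,.112)
ydir=bay(0,1,0)-bay(0,0,0)
n=10
D=R.from_rotvec(ydir*1.0)   # +y rotation: -x -> +z ?
print(D.apply([-1,0,0]))
pos=ax+D.apply(p-ax)
plan(pos,D*Rc,n)
E
python3 b.py
```

```text
t 5.25 p [0.4901 0.248  0.104 ] psi 93.52 tilt [ 0.562  0.035 -0.827] F [-4.3  1.5  6.3] w 0.0102 q [ 0.63  0.19 -0.67  0.19 -0.31  0.49]
[-0.54211473  0.0288077   0.83981053]
tot [-47.5   0.1 -32.9] [ 0.002  1.    -0.   ] | n 10 row [-3.0, 0.0, -5.2] [0.0002, 0.1, -0.0]
```

Call:
play_rows(
  plan=[-3,0,-5.2,0,0.1,0,-3,0,-5.2,0,0.1,0,-3,0,-5.2,0,0.1,0,-3,0,-5.2,0,0.1,0,-3,0,-5.2,0,0.1,0,0,0,0,0,0,0],
)

```text
clock: 6.0
eef_pos: [0.4932, 0.2482, 0.1331]
tool_rot: [-0.03, 0.998, 0.002, 0.046]
ft_force: [-7.1, 2.8, 7.1]
grip_width: 0.0098
```

```bash
python3 wv.py w3
```

```text
t 6.0 p [0.4932 0.2482 0.1331] psi 93.47 tilt [ 0.092  0.007 -0.996] F [-7.1  2.8  7.1] w 0.0098 q [ 0.49  0.35 -0.14  0.99 -0.04  0.42]
```

View pics/w3.png

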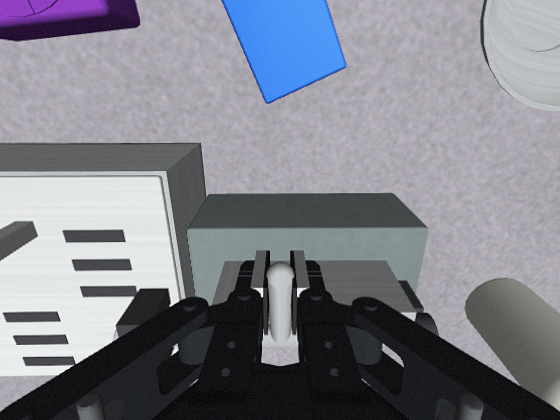

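Call:
play_rows(
  plan=[-3,0,-5.2,0,0.1,0,-3,0,-5.2,0,0.1,0,-3,0,-5.2,0,0.1,0,-3,0,-5.2,0,0.1,0,-3,0,-5.2,0,0.1,0,0,0,0,0,0,0],
)

```text
clock: 6.8
eef_pos: [0.5103, 0.2493, 0.1568]
tool_rot: [-0.029, 0.979, -0.006, -0.203]
ft_force: [-4.9, 3.3, 9.7]
grip_width: 0.0103
```

```bash
python3 wv.py w4
```

```text
t 6.8 p [0.5103 0.2493 0.1568] psi 93.37 tilt [-0.398 -0.023 -0.917] F [-4.9  3.3  9.7] w 0.0103 q [0.39 0.74 0.5  1.72 0.13 0.3 ]
```

View pics/w4.png

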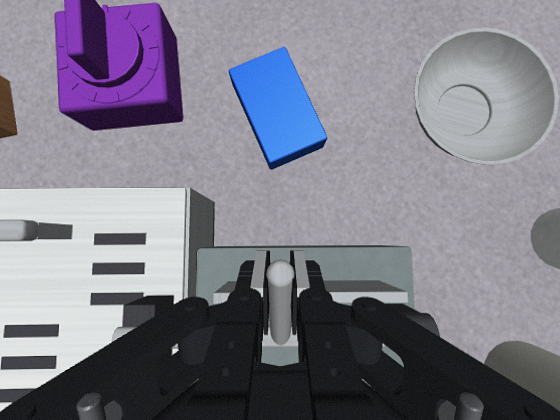

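Call:
play_rows(
  plan=[0,8,0,0,0,0,0,8,0,0,0,0,0,8,0,0,0,0,0,8,0,0,0,0,0,8,0,0,0,0,0,7,0,0,0,0,0,0,0,0,0,0,0,0,0,0,0,0],
)

```text
clock: 7.85
eef_pos: [0.5074, 0.2954, 0.1569]
tool_rot: [-0.029, 0.979, -0.006, -0.201]
ft_force: [-2.6, 1.2, 5.2]
grip_width: 0.0103
```

Call:
play_rows(
  plan=[0,2,0,0,0,0,0,2,0,0,0,0,0,0,0,0,0,0,0,0,0,0,0,0],
)

```text
clock: 8.35
eef_pos: [0.5072, 0.2986, 0.157]
tool_rot: [-0.029, 0.979, -0.007, -0.201]
ft_force: [-2.9, -0.4, 6.0]
grip_width: 0.0101
```

```bash
python3 wv.py w5;python3 m2.py|grep -E "bar|rod|handle"
```

```text
t 8.35 p [0.5072 0.2986 0.157 ] psi 93.45 tilt [-0.394 -0.026 -0.919] F [-2.9 -0.4  6. ] w 0.0101 q [0.46 0.78 0.57 1.74 0.15 0.37]
bar 142 [0.4948 0.0573 0.1344] [495.   57.1  92.9  12.6  93.4]
handle 17 [0.5274 0.2169 0.1171] [530.8 217.7  19.   10.7  16.6]
rod 145 [0.5481 0.196  0.1219] [547.5 196.5  73.8  43.5 100.5]
bar 19 [0.5046 0.0201 0.1338] [504.4  19.9  18.8  11.3 101.4]
handle 34 [0.5288 0.2549 0.1092] [528.9 245.4  68.3   4.6  94.5]
rod 380 [0.5491 0.2722 0.1184] [547.5 258.9 200.1  46.3  97. ]
```

View pics/w5.png

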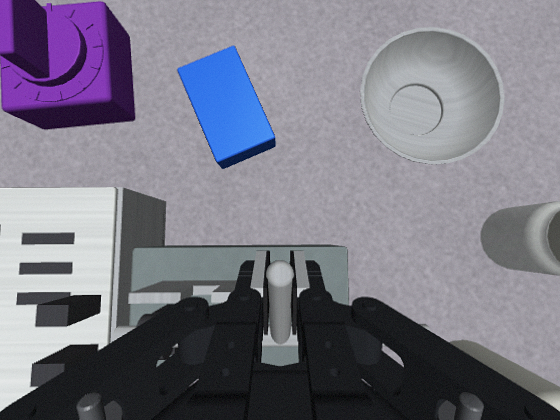

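Call:
play_rows(
  plan=[0,0,0,0,0,0,0,0,0,0,0,0,0,0,0,0,0,0,0,0,-15,0,0,0,0,0,-25,0,0,0,0,0,-30,0,0,0,0,0,0,0,0,0],
  hand=50,
)

```text
clock: 9.38
eef_pos: [0.5369, 0.3011, 0.2222]
tool_rot: [-0.029, 0.98, -0.006, -0.198]
ft_force: [0.8, 0.8, 0.3]
grip_width: 0.0429
```

```bash
python3 -c "
from h import *
st();Rt=down(3.6); g=bay(-.045,0,.120); f=plan(g+[0,0,.07],Rt); plan(g,Rt,frm=f)"
```

```text
t 9.38 p [0.5369 0.3011 0.2222] psi 93.41 tilt [-0.388 -0.023 -0.921] F [0.8 0.8 0.3] w 0.0429 q [0.44 0.83 0.85 1.96 0.15 0.35]
tot [  37.7 -239.9   50.7] [-0.312 -0.314  1.545] | n 11 row [-12.4, -21.5, 1.5] [-0.0284, -0.0286, 0.1404]
tot [ 0.  0. 70.] [0. 0. 0.] | n 2 row [0.0, 0.0, 35.0] [0.0, 0.0, 0.0]
```

Call:
play_rows(
  plan=[-12.4,-21.5,1.5,-0.0284,-0.0286,0.1404,-12.4,-21.5,1.5,-0.0284,-0.0286,0.1404,-12.4,-21.5,1.5,-0.0284,-0.0286,0.1404,-12.4,-21.5,1.5,-0.0284,-0.0286,0.1404,-12.4,-21.5,1.5,-0.0284,-0.0286,0.1404,-12.4,-21.5,1.5,-0.0284,-0.0286,0.1404,-12.4,-21.5,1.5,-0.0284,-0.0286,0.1404,-12.4,-21.5,1.5,-0.0284,-0.0286,0.1404,-12.4,-21.5,1.5,-0.0284,-0.0286,0.1404,-12.4,-21.5,1.5,-0.0284,-0.0286,0.1404,-12.4,-21.5,1.5,-0.0284,-0.0286,0.1404,0,0,0,0,0,0,0,0,0,0,0,0],
)

```text
clock: 11.0
eef_pos: [0.4959, 0.058, 0.1885]
tool_rot: [0.684, 0.73, -0.002, -0.001]
ft_force: [1.3, 0.7, 0.6]
grip_width: 0.0428
```

```bash
python3 wv.py w6; python3 -c "
from h import *
Rt=down(3.6); g=bay(-.045,0,.120); plan(g,Rt)
P=np.load('w.npz')['P']
X=P[(P[...,0]>.4)&(P[...,0]<.6)&(P[...,1]>-.03)&(P[...,1]<.14)&(P[...,2]>.128)&(P[...,2]<.142)]
print(len(X),X.mean(0),rect(X),bay(-.045,0,0))"; python3 m2.py|grep -E "rod|handle"
```

```text
t 11.0 p [0.4959 0.058  0.1885] psi 3.75 tilt [-0.004 -0.002 -1.   ] F [1.3 0.7 0.6] w 0.0428 q [ 0.12  0.27 -0.1   1.21 -0.    1.62]
tot [ 0.3  0.8 68.5] [-0.004  0.001  0.003] | n 2 row [0.1, 0.3, 34.3] [-0.0019, 0.0007, 0.0013]
2448 [0.49750616 0.06229387 0.13435865] (497.9530944824219, 58.825828552246094, 93.29052734375, 11.91744327545166, 93.55078148841858) [0.4967888  0.05837443 0.        ]
handle 69 [0.5237 0.2424 0.1184] [527.9 245.5  68.6  17.9  96.1]
rod 418 [0.5427 0.2593 0.1203] [539.6 259.3 199.7  46.3  97.5]
handle 76 [0.5286 0.2436 0.1167] [528.1 245.6  68.2   8.   91.6]
rod 465 [0.5459 0.2599 0.1191] [544.4 257.7 200.3  50.   97.5]
```

View pics/w6.png

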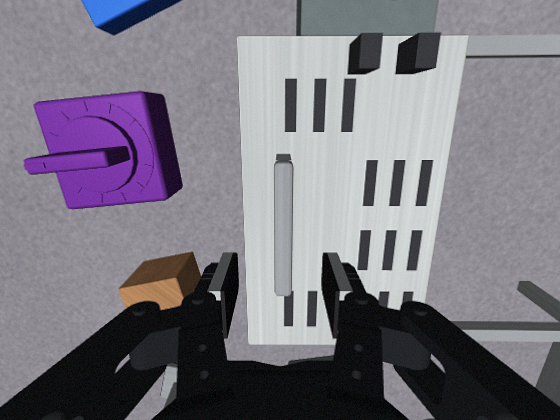

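View pics/crop_bay.png

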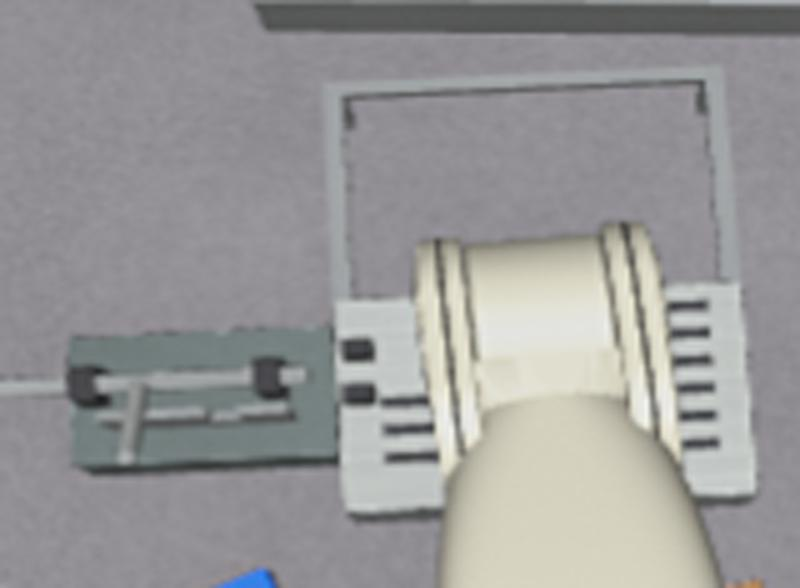

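Call:
play_rows(
  plan=[0.3,0.9,34.3,0,0,0,0.3,0.9,34,0,0,0,0,0,0,0,0,0],
)

```text
clock: 11.52
eef_pos: [0.4953, 0.0583, 0.1178]
tool_rot: [0.684, 0.73, -0.005, -0.003]
ft_force: [-0.4, -0.1, 0.2]
grip_width: 0.0427
```

Call:
play_rows(
  plan=[0,0,0,0,0,0,0,0,0,0,0,0,0,0,0,0,0,0,0,0,0,0,0,0,0,0,0,0,0,0,0,0,0,0,0,0],
  hand=0,
)

```text
clock: 12.28
eef_pos: [0.4986, 0.0585, 0.1221]
tool_rot: [0.684, 0.729, -0.001, 0.0]
ft_force: [0.9, 1.4, 6.1]
grip_width: 0.0111
```

Call:
play_rows(
  plan=[0,8,0,0,0,0,0,15,0,0,0,0,0,15,0,0,0,0,0,15,0,0,0,0,0,15,0,0,0,0,0,15,0,0,0,0,0,15,0,0,0,0,0,15,0,0,0,0,0,15,0,0,0,0,0,10,0,0,0,0,0,5,0,0,0,0,0,3,0,0,0,0,0,0,0,0,0,0,0,0,0,0,0,0],
)

```text
clock: 14.02
eef_pos: [0.6443, 0.068, 0.1221]
tool_rot: [0.684, 0.729, -0.0, 0.0]
ft_force: [-0.6, 1.6, 7.2]
grip_width: 0.0109
```

Call:
play_rows(
  plan=[0,2,0,0,0,0,0,2,0,0,0,0,0,0,0,0,0,0,0,0,0,0,0,0],
)

```text
clock: 14.52
eef_pos: [0.6475, 0.0683, 0.1221]
tool_rot: [0.684, 0.729, -0.001, -0.0]
ft_force: [-1.5, 0.7, 8.6]
grip_width: 0.0109
```

Call:
play_rows(
  plan=[0,0,0,0,0,0,0,0,0,0,0,0,0,0,0,0,0,0,0,0,-20,0,0,0,0,0,-40,0,0,0,0,0,-40,0,0,0,0,0,-30,0,0,0,0,0,0,0,0,0],
  hand=50,
)

```text
clock: 15.52
eef_pos: [0.6489, 0.0682, 0.253]
tool_rot: [0.684, 0.729, 0.0, 0.001]
ft_force: [0.0, 0.1, -0.8]
grip_width: 0.0428
```

```bash
python3 -c "
from h import *
st();Rt=down(53.3); f=plan([.50,-.20,.27],Rt)"
```

```text
t 15.53 p [0.6489 0.0682 0.253 ] psi 3.65 tilt [ 0.002 -0.001 -1.   ] F [ 0.   0.1 -0.8] w 0.0428 q [ 0.11  0.56  0.5   1.52 -0.    1.61]
tot [-258.2 -165.7  -16.9] [ 0.001  0.002 -0.867] | n 7 row [-26.6, -36.6, -2.4] [0.0002, 0.0003, -0.1238]
```

Call:
play_rows(
  plan=[-26.6,-36.6,-2.4,0,0,-0.124,-26.6,-36.6,-2.4,0,0,-0.124,-26.6,-36.6,-2.4,0,0,-0.124,-26.6,-36.6,-2.4,0,0,-0.124,-26.6,-36.6,-2.4,0,0,-0.124,-26.6,-36.6,-2.4,0,0,-0.124,-26.6,-36.6,-2.4,0,0,-0.124,0,0,0,0,0,0,0,0,0,0,0,0],
)

```text
clock: 16.65
eef_pos: [0.4979, -0.2, 0.2665]
tool_rot: [0.315, 0.949, -0.001, -0.003]
ft_force: [-0.5, -0.3, -0.3]
grip_width: 0.0428
```

```bash
python3 wv.py w7; cat > k.py <<'E'
from h import *
d=np.load("w.npz"); P=d["P"]
for nm,b in dict(k0=(.5,.66,-.45,-.3,.064,.09),k1=(.36,.5,-.26,-.12,.064,.09),k2=(.36,.5,-.44,-.3,.064,.09),
       b0=(.5,.66,-.42,-.3,.022,.042),b1=(.36,.5,-.26,-.14,.022,.042),b2=(.36,.5,-.42,-.3,.022,.042),
       ctop=(.5,.65,-.28,-.13,.044,.056),knob=(.5,.65,-.28,-.13,.092,.108)).items():
    X=P[(P[...,0]>b[0])&(P[...,0]<b[1])&(P[...,1]>b[2])&(P[...,1]<b[3])&(P[...,2]>b[4])&(P[...,2]<b[5])]
    if len(X)>4: print(nm,len(X),X.mean(0).round(4),np.round(rect(X),1))
E
python3 k.py
```

```text
t 16.65 p [ 0.4979 -0.2     0.2665] psi 53.32 tilt [-0.006 -0.001 -1.   ] F [-0.5 -0.3 -0.3] w 0.0428 q [-0.38  0.31  0.16  1.43 -0.    0.26]
k0 173 [ 0.5233 -0.3462  0.0706] [ 525.2 -347.5   21.5   11.   170.2]
k1 898 [ 0.4231 -0.1946  0.0716] [ 424.4 -195.3   83.7   10.3  169.5]
k2 932 [ 0.424  -0.3637  0.0705] [ 425.5 -365.4   84.1   12.2  164.3]
b0 1114 [ 0.5383 -0.3404  0.0291] [ 556.2 -350.6  111.5   50.9  172.4]
b1 3387 [ 0.4226 -0.1923  0.0295] [ 424.4 -195.2  111.6   52.   169.5]
b2 2843 [ 0.4235 -0.3565  0.0293] [ 433.8 -365.2  129.4   52.3  166.1]
ctop 3108 [ 0.5637 -0.1993  0.0502] [ 575.3 -204.8   95.5   94.2  102.8]
knob 538 [ 0.5718 -0.203   0.0976] [ 576.  -204.9   61.4   12.1  142.9]
```

View pics/w7.png

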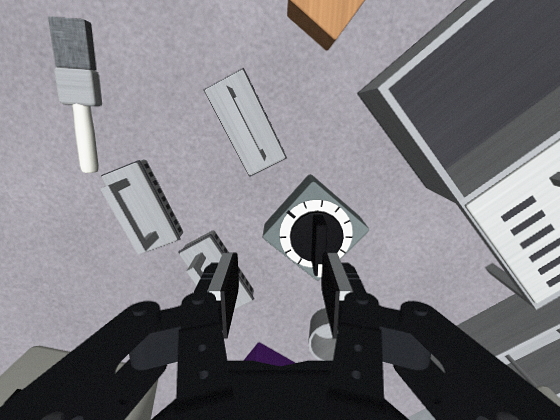

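```bash
python3 -c "
from h import *
Rt=down(52.9); f=plan([.5757,-.2049,.14],Rt);plan([.5757,-.2049,.081],Rt,frm=f)"
```

```text
tot [-66.   42.4 126.3] [-0.004 -0.004  0.009] | n 4 row [-16.4, 10.6, 31.6] [-0.001, -0.001, 0.0022]
tot [ 0.  0. 59.] [0. 0. 0.] | n 2 row [0.0, 0.0, 29.5] [0.0, 0.0, 0.0]
```

Call:
play_rows(
  plan=[-16.4,10.6,31.6,0,0,0.002,-16.4,10.6,31.6,0,0,0.002,-16.4,10.6,31.6,0,0,0.002,-16.4,10.6,31.6,0,0,0.002,0,0,29,0,0,0,0,0,29,0,0,0,0,0,0,0,0,0,0,0,0,0,0,0],
)

```text
clock: 17.7
eef_pos: [0.5764, -0.2053, 0.084]
tool_rot: [0.317, 0.948, -0.002, -0.001]
ft_force: [-0.1, 0.4, 0.0]
grip_width: 0.0423
```

```bash
python3 wv.py w8; python3 -c "
from h import *
Rt=down(52.9); f=plan([.5757,-.2049,.081],Rt)"
```

```text
t 17.7 p [ 0.5764 -0.2053  0.084 ] psi 53.0 tilt [-0.003 -0.002 -1.   ] F [-0.1  0.4  0. ] w 0.0423 q [-0.34  0.57  0.07  1.08 -0.    0.31]
tot [ 1.4 -0.   3.6] [-0.003  0.     0.001] | n 1 row [1.4, -0.0, 3.6] [-0.0033, 0.0003, 0.0015]
```

View pics/w8.png

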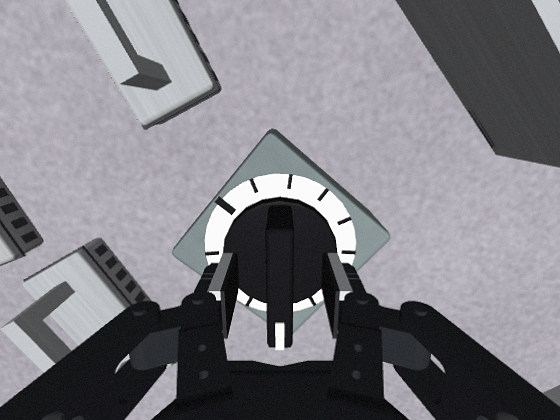

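Call:
play_rows(
  plan=[0,0,2,0,0,0,0,0,0,0,0,0,0,0,0,0,0,0,0,0,0,0,0,0,0,0,0,0,0,0,0,0,0,0,0,0],
  hand=0,
)

```text
clock: 18.5
eef_pos: [0.5767, -0.2057, 0.0822]
tool_rot: [0.318, 0.948, -0.001, -0.0]
ft_force: [0.3, 3.2, 6.2]
grip_width: 0.011
```

Call:
play_rows(
  plan=[0,0,0,0,0,-0.08,0,0,0,0,0,-0.15,0,0,0,0,0,-0.15,0,0,0,0,0,-0.15,0,0,0,0,0,-0.15,0,0,0,0,0,-0.15,0,0,0,0,0,-0.15,0,0,0,0,0,-0.15,0,0,0,0,0,-0.15,0,0,0,0,0,-0.15,0,0,0,0,0,-0.15,0,0,0,0,0,-0.15,0,0,0,0,0,-0.15,0,0,0,0,0,-0.15,0,0,0,0,0,-0.15,0,0,0,0,0,-0.07,0,0,0,0,0,0,0,0,0,0,0,0],
)

```text
clock: 20.75
eef_pos: [0.576, -0.2041, 0.0822]
tool_rot: [0.719, -0.695, -0.001, 0.001]
ft_force: [-1.1, 6.7, 8.2]
grip_width: 0.0114
```

```bash
python3 wv.py w9
```

```text
t 20.75 p [ 0.576  -0.2041  0.0822] psi -178.07 tilt [-0.003  0.001 -1.   ] F [-1.1  6.7  8.2] w 0.0114 q [-0.34  0.57  0.07  1.07  0.   -1.95]
```

View pics/w9.png

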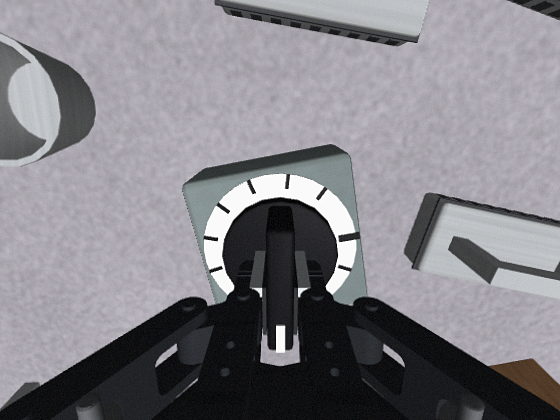

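Call:
play_rows(
  plan=[0,0,0,0,0,0,0,0,0,0,0,0,0,0,0,0,0,0,0,0,-25,0,0,0,0,0,-25,0,0,0.1,0,0,0,0,0,0.18],
  hand=50,
)

```text
clock: 21.55
eef_pos: [0.5774, -0.207, 0.1335]
tool_rot: [-0.612, 0.791, -0.002, -0.001]
ft_force: [-0.1, 0.8, -0.9]
grip_width: 0.0428
```

Call:
play_rows(
  plan=[0,0,0,0,0,0.18,0,0,0,0,0,0.18,0,0,0,0,0,0.18,0,0,0,0,0,0.18,0,0,0,0,0,0.18,0,0,0,0,0,0.18,0,0,0,0,0,0.18,0,0,0,0,0,0.18,0,0,0,0,0,0.18,0,0,0,0,0,0.18,0,0,0,0,0,0.18,0,0,0,0,0,0.18,0,0,0,0,0,0.18,0,0,0,0,0,0.18,0,0,0,0,0,0.18,0,0,0,0,0,0.16,0,0,0,0,0,0,0,0,0,0,0,0],
)

```text
clock: 23.8
eef_pos: [0.5757, -0.2061, 0.1308]
tool_rot: [0.694, 0.72, -0.002, -0.001]
ft_force: [-0.7, 0.2, 0.4]
grip_width: 0.0428
```

```bash
python3 wv.py w10; python3 k.py|grep knob;python3 -c "
from h import *
Rt=down(1.9); f=plan([.5757,-.2049,.082],Rt)"
```

```text
t 23.8 p [ 0.5757 -0.2061  0.1308] psi 2.05 tilt [-0.005 -0.002 -1.   ] F [-0.7  0.2  0.4] w 0.0428 q [-0.34  0.53  0.13  1.18 -0.    1.19]
knob 1937 [ 0.5758 -0.2018  0.0977] [ 575.7 -204.1   60.8   12.    92.6]
tot [ 1.3  0.2 48.9] [-0.004  0.002  0.002] | n 2 row [0.6, 0.1, 24.5] [-0.0022, 0.001, 0.0012]
```

View pics/w10.png

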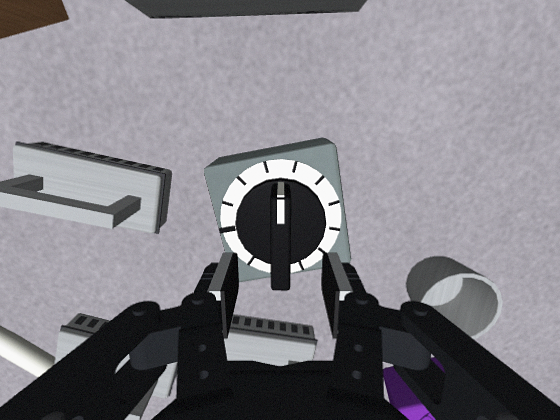

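Call:
play_rows(
  plan=[0.6,0,24,0,0,0,0.6,0,24,0,0,0,0,0,0,0,0,0],
)

```text
clock: 24.22
eef_pos: [0.5738, -0.2042, 0.0809]
tool_rot: [0.695, 0.719, -0.003, -0.003]
ft_force: [-0.6, 0.4, -0.1]
grip_width: 0.0423
```

Call:
play_rows(
  plan=[0,0,0,0,0,0,0,0,0,0,0,0,0,0,0,0,0,0,0,0,0,0,0,0,0,0,0,0,0,0,0,0,0,0,0,-0.07,0,0,0,0,0,-0.15,0,0,0,0,0,-0.15,0,0,0,0,0,-0.15,0,0,0,0,0,-0.15,0,0,0,0,0,-0.15,0,0,0,0,0,-0.15,0,0,0,0,0,-0.15,0,0,0,0,0,-0.15,0,0,0,0,0,-0.15,0,0,0,0,0,-0.15,0,0,0,0,0,-0.13,0,0,0,0,0,0,0,0,0,0,0,0],
  hand=0,
)

```text
clock: 26.6
eef_pos: [0.5763, -0.2049, 0.0846]
tool_rot: [-0.082, 0.997, -0.001, -0.001]
ft_force: [-1.5, 0.8, 5.6]
grip_width: 0.0111
```

```bash
python3 wv.py w11; python3 -c "
from h import *
print(bot.get_obs()['ft_torque'])"
```

```text
t 26.6 p [ 0.5763 -0.2049  0.0846] psi 99.35 tilt [-0.002 -0.002 -1.   ] F [-1.5  0.8  5.6] w 0.0111 q [-0.34  0.56  0.07  1.08 -0.   -0.5 ]
[ 0.23952931  0.30712369 -0.00693954]
```

View pics/w11.png

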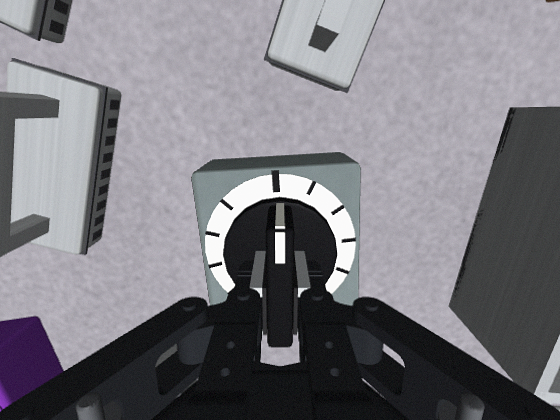

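Call:
play_rows(
  plan=[0,0,0,0,0,-0.03,0,0,0,0,0,-0.03,0,0,0,0,0,-0.03,0,0,0,0,0,0,0,0,0,0,0,0],
)

```text
clock: 27.28
eef_pos: [0.5762, -0.2049, 0.0846]
tool_rot: [-0.125, 0.992, -0.001, -0.001]
ft_force: [-2.6, 1.3, 5.6]
grip_width: 0.0106
```

```bash
python3 wv.py w12; python3 -c "
from h import *
print(bot.get_obs()['ft_torque'])"
```

```text
t 27.27 p [ 0.5762 -0.2049  0.0846] psi 104.33 tilt [-0.002 -0.002 -1.   ] F [-2.6  1.3  5.6] w 0.0106 q [-0.34  0.56  0.07  1.08 -0.   -0.59]
[ 0.35712231  0.32479677 -1.0703123 ]
```

View pics/w12.png

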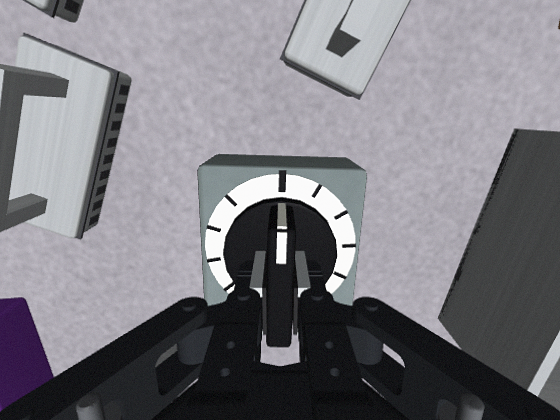

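Call:
play_rows(
  plan=[0,0,0,0,0,0,0,0,0,0,0,0,0,0,0,0,0,0,0,0,-25,0,0,0,0,0,-40,0,0,0,0,0,-40,0,0,0,0,0,0,0,0,0],
  hand=50,
)

```text
clock: 28.2
eef_pos: [0.5785, -0.2054, 0.1923]
tool_rot: [-0.126, 0.992, -0.003, 0.002]
ft_force: [0.3, -0.6, -0.7]
grip_width: 0.0431
```

```bash
python3 wv.py w13; python3 k.py;python3 -c "
from h import *
Rt=down(79.5); f=plan([.4244,-.1955,.16],Rt)"
```

```text
t 28.2 p [ 0.5785 -0.2054  0.1923] psi 104.51 tilt [ 0.004 -0.005 -1.   ] F [ 0.3 -0.6 -0.7] w 0.0431 q [-0.34  0.49  0.23  1.31 -0.   -0.59]
k0 1836 [ 0.5541 -0.3505  0.0709] [ 556.6 -352.    84.9   11.6  172.7]
k1 1055 [ 0.4428 -0.199   0.0718] [ 442.3 -198.9   48.4   10.6  168.7]
k2 15 [ 0.4663 -0.372   0.0672] [ 466.  -372.     2.2    1.2    2.7]
b0 4948 [ 0.5502 -0.3422  0.0296] [ 556.6 -350.4  112.5   51.1  173.3]
b1 4684 [ 0.4437 -0.1983  0.0296] [ 437.  -197.7   86.6   52.5  169.3]
b2 2198 [ 0.4674 -0.3681  0.0291] [ 468.9 -377.    57.8   56.1  170.1]
ctop 6001 [ 0.5681 -0.2068  0.0503] [ 575.4 -205.    95.3   94.2  102.9]
knob 1142 [ 0.5734 -0.2055  0.0979] [ 574.8 -205.2   60.4   12.    12.8]
tot [145.5  47.6  29.8] [-0.003 -0.     0.437] | n 4 row [38.1, 5.8, 7.5] [-0.0009, -0.0001, 0.1091]
```

View pics/w13.png

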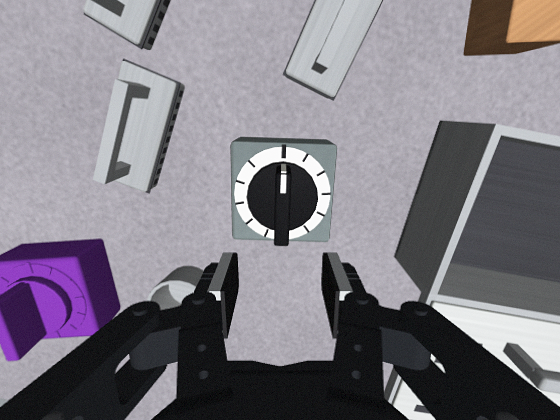

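Call:
play_rows(
  plan=[38.1,5.8,7.5,0,0,0.109,38.1,5.8,7.5,0,0,0.109,38.1,5.8,7.5,0,0,0.109,38.1,5.8,7.5,0,0,0.109,0,0,0,0,0,0,0,0,0,0,0,0],
)

```text
clock: 29.0
eef_pos: [0.4236, -0.1954, 0.1583]
tool_rot: [0.091, 0.996, -0.001, -0.002]
ft_force: [0.6, 0.0, -0.1]
grip_width: 0.0428
```

```bash
python3 wv.py w14; python3 k.py|grep 1;python3 -c "
from h import *
Rt=down(79.5); f=plan([.4244,-.1955,.06],Rt)"
```

```text
t 29.0 p [ 0.4236 -0.1954  0.1583] psi 79.55 tilt [-0.004 -0.002 -1.   ] F [ 0.6  0.  -0.1] w 0.0428 q [-0.43  0.23 -0.23  1.11 -0.   -0.25]
k0 341 [ 0.5793 -0.3529  0.0707] [ 560.1 -352.2   77.7   11.   173.2]
k1 1420 [ 0.4216 -0.1948  0.072 ] [ 424.1 -195.1   84.4    9.5  169.4]
k2 2048 [ 0.4228 -0.3634  0.0705] [ 425.4 -365.4   85.1   12.8  164.1]
b0 714 [ 0.5601 -0.3426  0.0296] [ 556.2 -347.8  111.1   52.5  176.6]
b1 5658 [ 0.4173 -0.194   0.0296] [ 423.8 -195.2  111.    52.1  169.5]
b2 5623 [ 0.4205 -0.3568  0.0294] [ 434.1 -364.9  130.3   52.5  166.7]
ctop 2937 [ 0.5423 -0.211   0.0503] [ 553.8 -213.1   89.8   59.1   96.8]
tot [-0.5  0.4 98.5] [-0.003 -0.003  0.001] | n 3 row [-0.1, 0.1, 32.8] [-0.001, -0.0009, 0.0003]
```

View pics/w14.png

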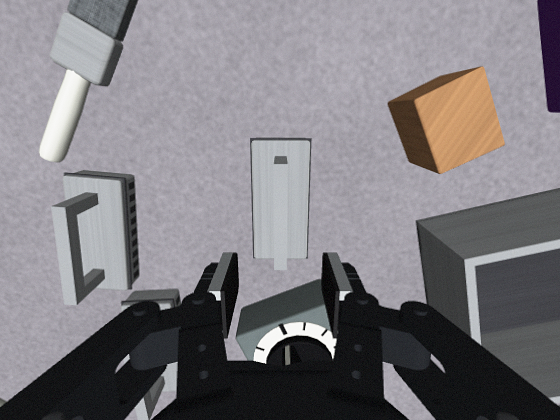

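Call:
play_rows(
  plan=[0,0,32,0,0,0,0,0,32,0,0,0,0,0,32,0,0,0,0,0,0,0,0,0],
)

```text
clock: 29.55
eef_pos: [0.4219, -0.1948, 0.0605]
tool_rot: [0.091, 0.996, -0.0, -0.004]
ft_force: [-0.8, 0.4, 0.7]
grip_width: 0.0429
```

Call:
play_rows(
  plan=[0,0,0,0,0,0,0,0,0,0,0,0,0,0,0,0,0,0,0,0,0,0,0,0,0,0,0,0,0,0,0,0,-20,0,0,0,0,0,-40,0,0,0,0,0,-45,0,0,0,0,0,-45,0,0,0,0,0,0,0,0,0,0,0,0,0,0,0],
  hand=0,
)

```text
clock: 30.92
eef_pos: [0.4223, -0.1949, 0.2113]
tool_rot: [0.091, 0.996, -0.001, -0.003]
ft_force: [0.2, 0.3, -2.2]
grip_width: 0.0086
```

```bash
python3 wv.py w15; python3 -c "
from h import *
Rt=down(93.6); f=plan(bay(0,-.075,.21),Rt); plan(bay(0,-.075,.068),Rt,frm=f)"
```

```text
t 30.93 p [ 0.4223 -0.1949  0.2113] psi 79.51 tilt [-0.007 -0.001 -1.   ] F [ 0.2  0.3 -2.2] w 0.0086 q [-0.43  0.19 -0.14  1.25 -0.   -0.25]
tot [-89.5 200.6  -0.4] [-0.001 -0.008 -0.246] | n 5 row [-21.8, 38.3, 0.0] [-0.0002, -0.0016, -0.0492]
tot [  0.   0. 142.] [0. 0. 0.] | n 4 row [0.0, 0.0, 35.5] [0.0, 0.0, 0.0]
```

View pics/w15.png

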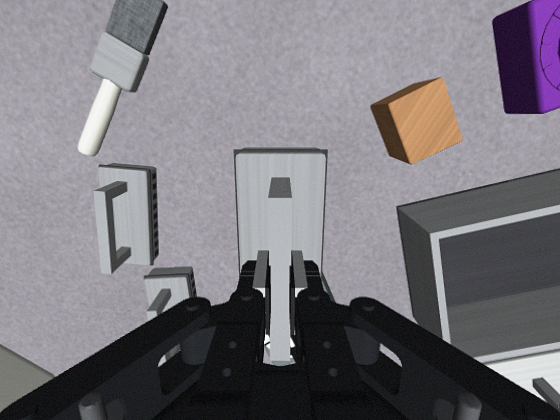

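Call:
play_rows(
  plan=[-21.8,38.3,0,0,-0.001,-0.049,-21.8,38.3,0,0,-0.002,-0.049,-21.8,38.3,0,0,-0.002,-0.049,-21.8,38.3,0,0,-0.002,-0.049,-21.8,38.3,0,0,-0.001,-0.05,0,0,0,0,0,0,0,0,0,0,0,0],
)

```text
clock: 31.85
eef_pos: [0.5466, -0.0142, 0.21]
tool_rot: [-0.032, 0.999, -0.002, -0.0]
ft_force: [-0.4, 0.9, -3.3]
grip_width: 0.0087
```

```bash
python3 wv.py w16; python3 -c "
from h import *
Rt=down(93.6); plan(bay(0,-.076,.068),Rt)"
```

```text
t 31.85 p [ 0.5466 -0.0142  0.21  ] psi 93.63 tilt [-0.001 -0.003 -1.   ] F [-0.4  0.9 -3.3] w 0.0087 q [-0.02  0.35  0.07  1.29 -0.   -0.09]
tot [  0.2   0.4 142.5] [-0.003  0.    -0.001] | n 4 row [0.1, 0.1, 35.6] [-0.0007, 0.0, -0.0001]
```

View pics/w16.png

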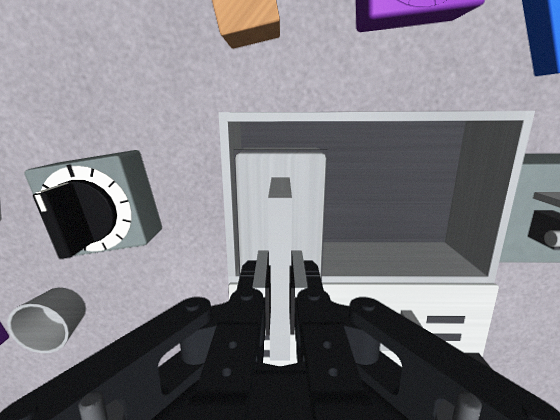

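```bash
python3 -c "
from h import *
P=np.load('w.npz')['P']
X=P[(P[...,2]>.080)&(P[...,2]<.089)&(P[...,0]<.62)&(P[...,0]>.42)&(P[...,1]<.2)&(P[...,1]>-.1)]
a=np.radians(YAW); d=X[:,:2]-O; bx=d[:,0]*np.cos(a)+d[:,1]*np.sin(a); by=-d[:,0]*np.sin(a)+d[:,1]*np.cos(a)
m=(abs(by)<.1)&(bx<0); print(np.percentile(bx[m],[2,50,98]))
m=(abs(bx)<.05)&(by<0); print(np.percentile(by[m],[2,50,98]))
m=(abs(bx)<.05)&(by>0)&(by<.13); print(np.percentile(by[m],[2,50,98]))
"
```

```text
[-0.07562751 -0.07256504 -0.06943331]
[-0.12435936 -0.12064167 -0.11743483]
[0.11667266 0.11921867 0.12451549]
```

Bay model confirmed within ~1 mm. Lower and release.

Call:
play_rows(
  plan=[0,0,36,0,0,0,0,0,36,0,0,0,0,0,30,0,0,0,0,0,25,0,0,0,0,0,14,0,0,0,0,0,0,0,0,0,0,0,0,0,0,0],
)

```text
clock: 32.78
eef_pos: [0.5489, -0.0149, 0.0716]
tool_rot: [-0.031, 1.0, -0.001, 0.002]
ft_force: [-0.6, 0.0, -3.7]
grip_width: 0.0085
```

```bash
python3 -c "
from h import *
st()"
```

```text
t 32.77 p [ 0.5489 -0.0149  0.0716] psi 93.56 tilt [ 0.005 -0.003 -1.   ] F [-0.6  0.  -3.7] w 0.0085 q [-0.03  0.46 -0.14  0.96 -0.   -0.09]
```

Call:
play_rows(
  plan=[0,0,4,0,0,0,0,0,0,0,0,0,0,0,0,0,0,0],
)

```text
clock: 33.15
eef_pos: [0.5496, -0.0146, 0.0696]
tool_rot: [-0.031, 0.999, -0.002, 0.004]
ft_force: [-3.3, 0.7, 9.2]
grip_width: 0.0085
```

Call:
play_rows(
  plan=[0,0,0,0,0,0,0,0,0,0,0,0,0,0,0,0,0,0,0,0,-15,0,0,0,0,0,-35,0,0,0,0,0,-45,0,0,0,0,0,-45,0,0,0,0,0,0,0,0,0],
  hand=35,
)

```text
clock: 34.15
eef_pos: [0.551, -0.0141, 0.2127]
tool_rot: [-0.032, 0.999, -0.002, 0.007]
ft_force: [1.0, -0.6, 0.5]
grip_width: 0.0297
```

```bash
python3 wv.py w17; python3 -c "
from h import *
P=np.load('w.npz')['P']
X=P[(P[...,2]>.070)&(P[...,2]<.082)&(P[...,0]<.62)&(P[...,0]>.45)&(P[...,1]<.17)&(P[...,1]>-.05)]
print(X.mean(0),rect(X))
Rt=down(83.1); plan([.5566,-.352,.16],Rt)"; python3 m2.py | grep -E "top|k0|k2"
```

```text
t 34.15 p [ 0.551  -0.0141  0.2127] psi 93.61 tilt [ 0.014 -0.003 -1.   ] F [ 1.  -0.6  0.5] w 0.0297 q [-0.02  0.34  0.07  1.28 -0.   -0.09]
[0.58033942 0.03070175 0.07700842] (557.7758178710938, 62.23957443237305, 208.65780639648438, 111.85234069824219, 93.7309033870697)
tot [  14.7 -337.5   51. ] [-0.002  0.01   0.183] | n 8 row [-1.6, -42.3, 6.3] [-0.0003, 0.0012, 0.0229]
top
k0 119 [ 0.5549 -0.3526  0.0713] [ 555.5 -353.6   82.3   13.1  171.4]
k2 122 [ 0.4242 -0.367   0.0718] [ 424.1 -367.7   84.8   13.4  165.7]
ctop 552 [ 0.5702 -0.2044  0.0507] [ 573.2 -206.6   97.3   96.3  102.5]
k0 79 [ 0.5581 -0.3506  0.0692] [ 556.4 -351.7   81.1   16.6  177.5]
k2 67 [ 0.433  -0.3675  0.0696] [ 431.3 -368.8   73.8   16.8  164.7]
ctop 275 [ 0.585  -0.1929  0.0502] [ 578.4 -203.9   99.7   96.9  103.8]
```

View pics/w17.png

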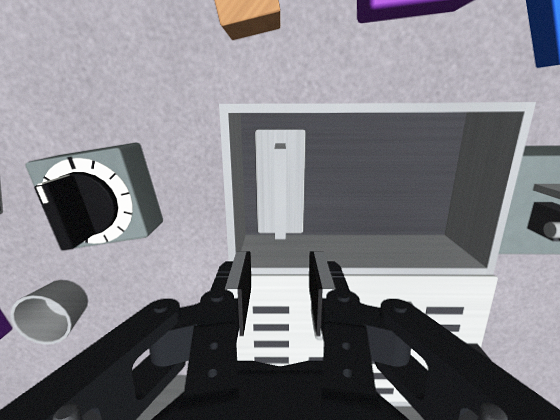

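Call:
play_rows(
  plan=[-1.6,-42.3,6.3,0,0.001,0.023,-1.6,-42.3,6.3,0,0.001,0.023,-1.6,-42.3,6.3,0,0.001,0.023,-1.6,-42.3,6.3,0,0.001,0.023,-1.6,-42.3,6.3,0,0.001,0.023,-1.6,-42.3,6.3,0,0.001,0.023,-1.6,-42.3,6.3,0,0.001,0.023,-1.6,-42.3,6.3,0,0.001,0.023,0,0,0,0,0,0,0,0,0,0,0,0],
  hand=50,
)

```text
clock: 35.55
eef_pos: [0.5541, -0.3516, 0.1559]
tool_rot: [0.061, 0.998, -0.0, -0.003]
ft_force: [0.3, 1.1, 0.0]
grip_width: 0.0426
```

```bash
python3 wv.py w18; python3 k.py|grep 0;python3 -c "
from h import *
Rt=down(83.1); f=plan([.5566,-.352,.06],Rt)"
```

```text
t 35.55 p [ 0.5541 -0.3516  0.1559] psi 83.06 tilt [-0.007  0.    -1.   ] F [0.3 1.1 0. ] w 0.0426 q [-0.56  0.6   0.33  1.3  -0.   -0.44]
k0 1448 [ 0.553  -0.3516  0.0719] [ 555.9 -351.8   83.7    9.7  172.9]
k2 1762 [ 0.4371 -0.3688  0.0715] [ 437.2 -369.4   59.    10.5  164.6]
b0 5626 [ 0.5498 -0.3511  0.0296] [ 556.1 -352.1  111.3   52.1  172.6]
b2 6175 [ 0.4392 -0.3662  0.0295] [ 445.4 -371.2  105.6   55.3  166.8]
ctop 7428 [ 0.5644 -0.2139  0.0504] [ 575.2 -205.4   95.2   94.6  102.6]
knob 1896 [ 0.573  -0.2072  0.0974] [ 575.  -205.3   61.3   13.1   13.5]
tot [-2.7 -0.5 96.5] [-0.001 -0.006  0.   ] | n 3 row [-0.9, -0.2, 32.2] [-0.0004, -0.002, 0.0001]
```

View pics/w18.png

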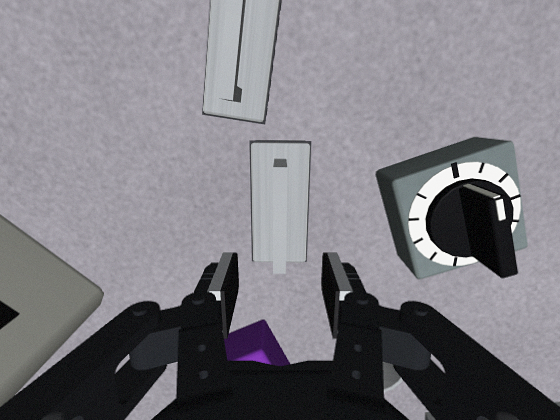

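Call:
play_rows(
  plan=[-1,-0.2,32,0,-0.002,0,-1,-0.2,32,0,-0.002,0,-1,0,31,0,-0.002,0,0,0,0,0,0,0],
)

```text
clock: 36.1
eef_pos: [0.5559, -0.3503, 0.0597]
tool_rot: [0.059, 0.998, 0.0, -0.002]
ft_force: [0.6, -0.2, 1.0]
grip_width: 0.0423
```

Call:
play_rows(
  plan=[0,0,0,0,0,0,0,0,0,0,0,0,0,0,0,0,0,0,0,0,0,0,0,0,0,0,0,0,0,0,0,0,-20,0,0,0,0,0,-40,0,0,0,0,0,-45,0,0,0,0,0,-45,0,0,0,0,0,0,0,0,0,0,0,0,0,0,0],
  hand=0,
)

```text
clock: 37.48
eef_pos: [0.5565, -0.3526, 0.211]
tool_rot: [0.061, 0.998, -0.001, -0.0]
ft_force: [-0.1, 0.1, -3.5]
grip_width: 0.0084
```

```bash
python3 wv.py w19; python3 -c "
from h import *
Rt=down(93.6); f=plan(bay(0,-.00,.215),Rt)"
```

```text
t 37.48 p [ 0.5565 -0.3526  0.211 ] psi 83.06 tilt [-0.    -0.002 -1.   ] F [-0.1  0.1 -3.5] w 0.0084 q [-0.56  0.58  0.43  1.43 -0.   -0.44]
tot [ 64.3 408.7  -5.2] [-0.001 -0.002 -0.184] | n 10 row [3.0, 41.3, -0.5] [-0.0001, -0.0002, -0.0184]
```

View pics/w19.png

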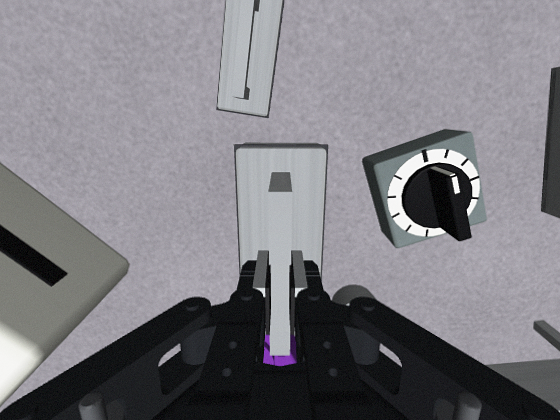

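Call:
play_rows(
  plan=[3,41.3,-0.5,0,0,-0.0184,3,41.3,-0.5,0,0,-0.0184,3,41.3,-0.5,0,0,-0.0184,3,41.3,-0.5,0,0,-0.0184,3,41.3,-0.5,0,0,-0.0184,3,41.3,-0.5,0,0,-0.0184,3,41.3,-0.5,0,0,-0.0184,3,41.3,-0.5,0,0,-0.0184,3,41.3,-0.5,0,0,-0.0184,3,41.3,-0.5,0,0,-0.0184,0,0,0,0,0,0,0,0,0,0,0,0],
)

```text
clock: 39.02
eef_pos: [0.5422, 0.0602, 0.2146]
tool_rot: [-0.032, 0.999, -0.002, -0.001]
ft_force: [0.4, -0.1, -3.6]
grip_width: 0.0084
```

```bash
python3 wv.py w20; python3 -c "
from h import *
Rt=down(93.6); plan(bay(0,0,.068),Rt)"
```

```text
t 39.02 p [0.5422 0.0602 0.2146] psi 93.63 tilt [-0.001 -0.004 -1.   ] F [ 0.4 -0.1 -3.6] w 0.0084 q [ 0.11  0.35  0.08  1.3  -0.    0.05]
tot [  0.5   2.1 147. ] [-0.004 -0.001 -0.   ] | n 4 row [0.1, 0.5, 36.7] [-0.0009, -0.0002, -0.0001]
```

View pics/w20.png

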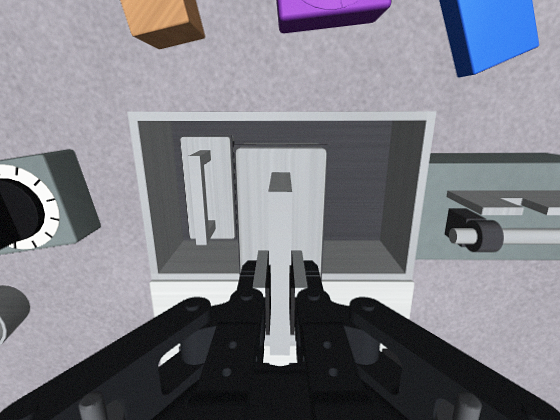

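Call:
play_rows(
  plan=[0.1,0.5,36,-0.001,0,0,0.1,0.5,36,-0.001,0,0,0.1,0.5,32,-0.001,0,0,0,0,25,-0.001,0,0,0,0,15,0,0,0,0,0,4,0,0,0,0,0,0,0,0,0,0,0,0,0,0,0],
)

```text
clock: 40.08
eef_pos: [0.5425, 0.0606, 0.0701]
tool_rot: [-0.031, 1.0, 0.0, 0.001]
ft_force: [-5.6, -0.8, 9.2]
grip_width: 0.0081
```

```bash
python3 -c "
from h import *
st()"
```

```text
t 40.08 p [0.5425 0.0606 0.0701] psi 93.52 tilt [ 0.001  0.    -1.   ] F [-5.6 -0.8  9.2] w 0.0081 q [ 0.11  0.46 -0.15  0.96  0.    0.05]
```

Call:
play_rows(
  plan=[0,0,0,0,0,0,0,0,0,0,0,0,0,0,0,0,0,0,0,0,-15,0,0,0,0,0,-35,0,0,0,0,0,-45,0,0,0,0,0,-45,0,0,0,0,0,0,0,0,0],
  hand=35,
)

```text
clock: 41.08
eef_pos: [0.5457, 0.062, 0.2139]
tool_rot: [-0.032, 0.999, 0.001, 0.006]
ft_force: [0.9, 0.3, 0.4]
grip_width: 0.03
```

```bash
python3 wv.py w21; python3 -c "
from h import *
Rt=down(75.); plan([.4248,-.3665,.17],Rt)"; python3 m2.py | grep -E "top|k2"
```

```text
t 41.08 p [0.5457 0.062  0.2139] psi 93.62 tilt [ 0.012  0.002 -1.   ] F [0.9 0.3 0.4] w 0.03 q [0.11 0.34 0.07 1.29 0.   0.05]
tot [ 146.6 -419.9   39.7] [0.002 0.007 0.325] | n 10 row [8.4, -43.9, 4.1] [0.0002, 0.0007, 0.0325]
top
k2 121 [ 0.4241 -0.3669  0.0723] [ 423.9 -367.6   83.7   13.   164.5]
ctop 550 [ 0.5709 -0.2044  0.0505] [ 573.2 -206.8   96.9   95.   102.4]
k2 75 [ 0.4283 -0.366   0.0699] [ 426.3 -365.7   85.7   20.1  168.2]
ctop 274 [ 0.5858 -0.1943  0.0501] [ 578.3 -205.3   99.5   95.6  103.2]
```

View pics/w21.png

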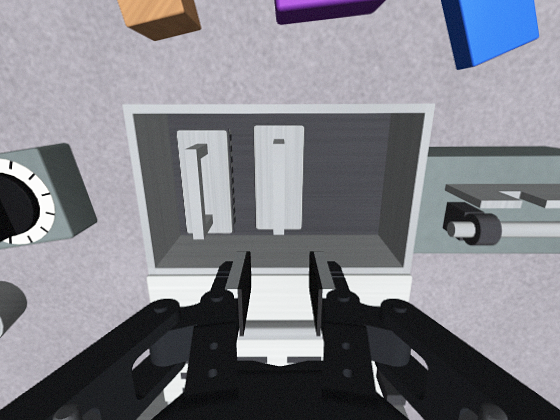

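Call:
play_rows(
  plan=[8.4,-43.9,4.1,0,0.001,0.0325,8.4,-43.9,4.1,0,0.001,0.0325,8.4,-43.9,4.1,0,0.001,0.0325,8.4,-43.9,4.1,0,0.001,0.0325,8.4,-43.9,4.1,0,0.001,0.0325,8.4,-43.9,4.1,0,0.001,0.0325,8.4,-43.9,4.1,0,0.001,0.0325,8.4,-43.9,4.1,0,0,0.0325,8.4,-43.9,4.1,0,0,0.0325,8.4,-43.9,4.1,0,0,0.0325,0,0,0,0,0,0,0,0,0,0,0,0],
  hand=50,
)

```text
clock: 42.72
eef_pos: [0.4223, -0.3662, 0.1659]
tool_rot: [0.131, 0.991, 0.001, -0.004]
ft_force: [0.4, 0.1, -0.0]
grip_width: 0.0428
```

```bash
python3 wv.py w22; python3 k.py|grep 2;python3 -c "
from h import *
Rt=down(74.5); f=plan([.4252,-.3655,.06],Rt)"
```

```text
t 42.73 p [ 0.4223 -0.3662  0.1659] psi 74.98 tilt [-0.007  0.004 -1.   ] F [ 0.4  0.1 -0. ] w 0.0428 q [-0.71  0.41  0.03  1.21 -0.   -0.45]
k2 1348 [ 0.423  -0.3654  0.0719] [ 424.8 -365.9   84.1   10.   164.5]
b2 5336 [ 0.4183 -0.3642  0.0296] [ 424.8 -365.8  111.7   52.1  164.5]
ctop 3985 [ 0.5487 -0.2018  0.0505] [ 575.  -205.    95.5   94.3   13.1]
knob 1206 [ 0.5717 -0.2069  0.0976] [ 574.8 -205.2   62.9   12.4   12.8]
tot [ -3.    0.8 106.3] [ 0.001 -0.008  0.01 ] | n 3 row [-0.9, 0.3, 35.4] [0.0004, -0.0025, 0.0032]
```

View pics/w22.png

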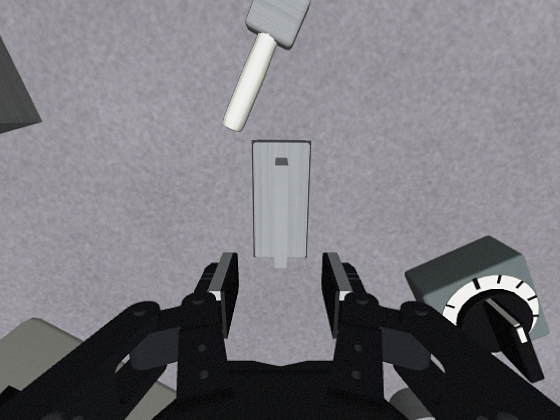

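Call:
play_rows(
  plan=[-0.8,0.2,35,0,-0.0025,0.003,-0.8,0.2,35,0,-0.0025,0.003,-0.8,0.2,34,0,-0.0025,0.003,0,0,0,0,0,0],
)

```text
clock: 43.28
eef_pos: [0.4237, -0.3638, 0.0606]
tool_rot: [0.134, 0.991, 0.002, -0.002]
ft_force: [-0.0, 0.0, 0.6]
grip_width: 0.0425
```

Call:
play_rows(
  plan=[0,0,0,0,0,0,0,0,0,0,0,0,0,0,0,0,0,0,0,0,0,0,0,0,0,0,0,0,0,0,0,0,-20,0,0,0,0,0,-40,0,0,0,0,0,-45,0,0,0,0,0,-45,0,0,0,0,0,0,0,0,0,0,0,0,0,0,0],
  hand=0,
)

```text
clock: 44.65
eef_pos: [0.4242, -0.3666, 0.2123]
tool_rot: [0.135, 0.991, 0.0, 0.0]
ft_force: [-1.2, -0.1, -3.4]
grip_width: 0.0085
```

```bash
python3 wv.py w23; python3 -c "
from h import *
Rt=down(93.6); f=plan(bay(0,.075,.215),Rt)"
```

```text
t 44.65 p [ 0.4242 -0.3666  0.2123] psi 74.46 tilt [ 0.  0. -1.] F [-1.2 -0.1 -3.4] w 0.0085 q [-0.71  0.37  0.11  1.31  0.   -0.44]
tot [ 25.6 514.2  -2.9] [ 0.001 -0.001 -0.334] | n 12 row [-4.4, 42.9, -0.3] [0.0001, -0.0001, -0.0278]
```

View pics/w23.png

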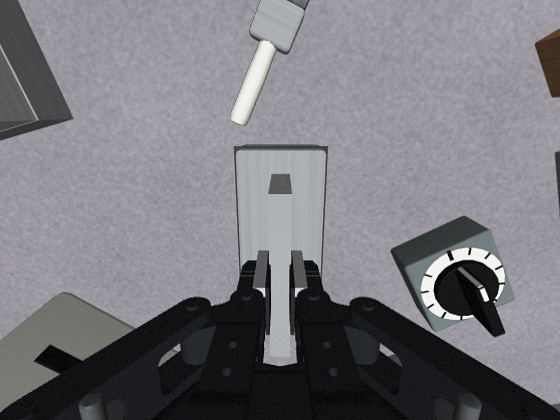

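Call:
play_rows(
  plan=[-4.4,42.9,-0.3,0,0,-0.0278,-4.4,42.9,-0.3,0,0,-0.0278,-4.4,42.9,-0.3,0,0,-0.0278,-4.4,42.9,-0.3,0,0,-0.0278,-4.4,42.9,-0.3,0,0,-0.0278,-4.4,42.9,-0.3,0,0,-0.0278,-4.4,42.9,-0.3,0,0,-0.0278,-4.4,42.9,-0.3,0,0,-0.0278,-4.4,42.9,-0.3,0,0,-0.0278,-4.4,42.9,-0.3,0,0,-0.0278,-4.4,42.9,-0.3,0,0,-0.0278,-4.4,42.9,-0.3,0,0,-0.0278,0,0,0,0,0,0,0,0,0,0,0,0],
)

```text
clock: 46.45
eef_pos: [0.5364, 0.1354, 0.215]
tool_rot: [-0.032, 1.0, -0.001, -0.001]
ft_force: [-0.4, 0.1, -1.9]
grip_width: 0.0086
```

```bash
python3 wv.py w24; python3 -c "
from h import *
Rt=down(93.6); plan(bay(0,.075,.0695),Rt)"
```

```text
t 46.45 p [0.5364 0.1354 0.215 ] psi 93.61 tilt [-0.002 -0.002 -1.   ] F [-0.4  0.1 -1.9] w 0.0086 q [ 0.25  0.36  0.1   1.31 -0.    0.19]
tot [ -0.6   1.4 145.8] [-0.002 -0.001 -0.001] | n 4 row [-0.1, 0.3, 36.5] [-0.0005, -0.0003, -0.0002]
```

View pics/w24.png

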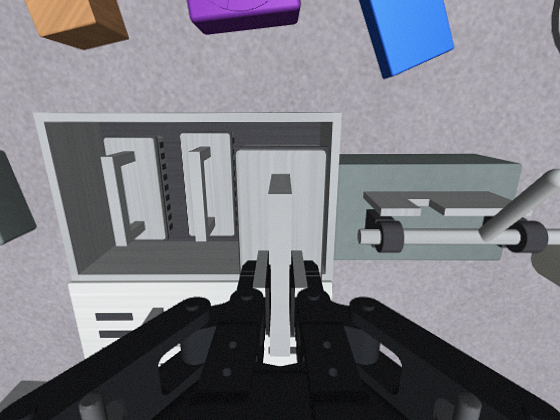

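Call:
play_rows(
  plan=[0,0.4,36,0,0,0,0,0.4,36,0,0,0,0,0.4,32,0,0,0,0,0,25,0,0,0,0,0,13,0,0,0,0,0,4,0,0,0,0,0,0,0,0,0,0,0,0,0,0,0],
)

```text
clock: 47.5
eef_pos: [0.5386, 0.1369, 0.0716]
tool_rot: [-0.031, 1.0, -0.0, 0.002]
ft_force: [-0.4, -0.0, -2.1]
grip_width: 0.0082
```

```bash
python3 -c "
from h import *
st()"
```

```text
t 47.5 p [0.5386 0.1369 0.0716] psi 93.56 tilt [ 0.004 -0.    -1.   ] F [-0.4 -0.  -2.1] w 0.0082 q [ 0.25  0.48 -0.12  0.97 -0.    0.19]
```

Call:
play_rows(
  plan=[0,0,4,0,0,0,0,0,0,0,0,0,0,0,0,0,0,0],
)

```text
clock: 47.88
eef_pos: [0.5387, 0.1374, 0.0709]
tool_rot: [-0.031, 1.0, 0.0, 0.003]
ft_force: [-8.1, -0.9, 19.7]
grip_width: 0.0084
```

Call:
play_rows(
  plan=[0,0,0,0,0,0,0,0,0,0,0,0,0,0,0,0,0,0,0,0,-15,0,0,0,0,0,-35,0,0,0,0,0,-45,0,0,0,0,0,-45,0,0,0,0,0,0,0,0,0],
  hand=35,
)

```text
clock: 48.88
eef_pos: [0.5402, 0.1377, 0.2122]
tool_rot: [-0.031, 0.999, 0.001, 0.006]
ft_force: [0.2, 0.5, 0.5]
grip_width: 0.0302
```

```bash
python3 wv.py w25; python3 -c "
from h import *
P=np.load('w.npz')['P']
a=np.radians(YAW); d=P[...,:2]-O; bx=d[...,0]*np.cos(a)+d[...,1]*np.sin(a); by=-d[...,0]*np.sin(a)+d[...,1]*np.cos(a)
m=(abs(by)<.112)&(bx>-.066)&(bx<.066)
for lo,hi in ((.028,.045),(.068,.086)):
  k=m&(P[...,2]>lo)&(P[...,2]<hi)
  for y0 in (-.075,0,.075):
    s=k&(abs(by-y0)<.036); 
    if s.sum()>5: print(lo,y0,s.sum(),bx[s].mean(),by[s].mean(),P[...,2][s].mean(),bx[s].min(),bx[s].max(),by[s].min(),by[s].max())
Rt=down(3.6); f=plan(bay(.104,0,.20),Rt)"
```

```text
t 48.88 p [0.5402 0.1377 0.2122] psi 93.59 tilt [ 0.012  0.002 -1.   ] F [0.2 0.5 0.5] w 0.0302 q [ 0.25  0.36  0.09  1.29 -0.    0.19]
0.028 -0.075 4114 -0.004659959109512611 -0.06742531929645959 0.03537590474303615 -0.05260273810844745 0.05884344944345766 -0.101442417566844 -0.04893183223738711
0.028 0 3891 -0.009597739074463315 0.005369390898219533 0.035485230091627185 -0.05763475131840094 0.05369277354773332 -0.026140524220362196 0.026018529852929538
0.028 0.075 4281 -0.0063996083829014165 0.07647856494803522 0.03558527284520704 -0.05584261309815959 0.055243113368703904 0.050418003397073696 0.10253383616789949
0.068 -0.075 1590 0.0007295317521183039 -0.07434342676576625 0.07602669438121148 -0.03921524056863956 0.04491923428306899 -0.0821101040280157 -0.069542067737591
0.068 0 1297 -0.004253204757533544 0.0007810799690040154 0.07691532070709726 -0.044077482842338915 0.04031072296264945 -0.005379578067910775 0.005284054044578339
0.068 0.075 1034 -0.0025207478615042436 0.07631779759191944 0.07795688591327246 -0.042316783721616014 0.0422745837362449 0.07156598719590668 0.08140681669205536
tot [-102.   -76.1   10.3] [0.006 0.005 1.571] | n 10 row [-14.1, 0.9, 1.0] [0.0006, 0.0005, 0.1571]
```

View pics/w25.png

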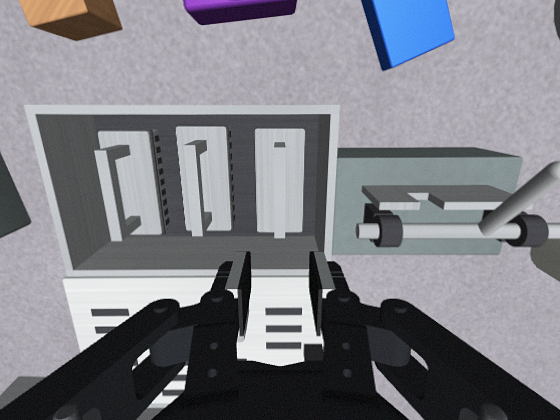

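Call:
play_rows(
  plan=[-14.1,0.9,1,0,0,0.157,-14.1,0.9,1,0,0,0.157,-14.1,0.9,1,0,0,0.157,-14.1,0.9,1,0,0,0.157,-14.1,0.9,1,0,0,0.157,-14.1,0.9,1,0,0,0.157,-14.1,0.9,1,0.001,0.001,0.157,-14.1,0.9,1,0.001,0.001,0.157,-14.1,0.9,1,0.001,0.001,0.157,-14.1,0.9,1,0.001,0.001,0.157,0,0,0,0,0,0,0,0,0,0,0,0],
  hand=50,
)

```text
clock: 50.42
eef_pos: [0.6433, 0.0675, 0.196]
tool_rot: [0.683, 0.73, -0.001, -0.002]
ft_force: [0.6, -0.2, 0.3]
grip_width: 0.0426
```

```bash
python3 wv.py w26; python3 -c "
from h import *
P=np.load('w.npz')['P']
X=P[(P[...,0]>.6)&(P[...,0]<.7)&(P[...,1]>-.03)&(P[...,1]<.14)&(P[...,2]>.128)&(P[...,2]<.142)]
print(rect(X))
Rt=down(3.6); f=plan([.6475,.0682,.121],Rt)"
```

```text
t 50.42 p [0.6433 0.0675 0.196 ] psi 3.77 tilt [-0.005  0.002 -1.   ] F [ 0.6 -0.2  0.3] w 0.0426 q [0.1  0.56 0.37 1.38 0.   1.61]
(647.6788330078125, 68.61972045898438, 93.22246551513672, 11.554496765136719, 93.77162623405457)
tot [ 0.1  4.4 75.3] [-0.004 -0.002  0.003] | n 2 row [0.1, 2.2, 37.6] [-0.0022, -0.001, 0.0014]
```

View pics/w26.png

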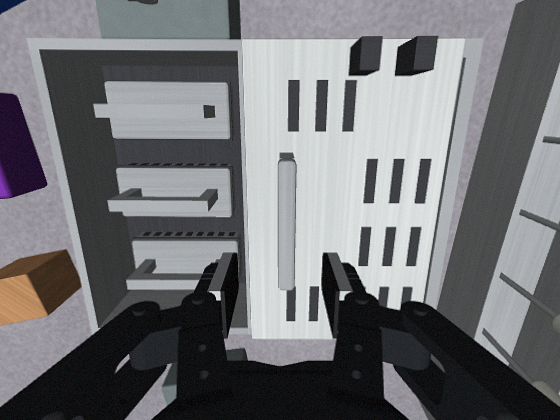

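Call:
play_rows(
  plan=[0,2.2,37,-0.002,-0.001,0,0,2.2,37,-0.002,-0.001,0,0,0,0,0,0,0,0,0,0,0,0,0],
)

```text
clock: 50.98
eef_pos: [0.6487, 0.0681, 0.1243]
tool_rot: [0.684, 0.73, 0.001, 0.001]
ft_force: [-0.1, 0.1, 0.6]
grip_width: 0.0427
```

Call:
play_rows(
  plan=[0,0,0,0,0,0,0,0,0,0,0,0,0,0,0,0,0,0,0,0,0,0,0,0,0,0,0,0,0,0,0,0,0,0,0,0],
  hand=0,
)

```text
clock: 51.72
eef_pos: [0.6475, 0.0676, 0.1251]
tool_rot: [0.684, 0.729, 0.0, 0.0]
ft_force: [-4.1, 0.2, 6.5]
grip_width: 0.0106
```

Call:
play_rows(
  plan=[0,-8,0,0,0,0,0,-15,0,0,0,0,0,-15,0,0,0,0,0,-15,0,0,0,0,0,-15,0,0,0,0,0,-15,0,0,0,0,0,-15,0,0,0,0,0,-15,0,0,0,0,0,-15,0,0,0,0,0,-10,0,0,0,0,0,-5,0,0,0,0,0,-3,0,0,0,0,0,0,0,0,0,0,0,0,0,0,0,0],
)

```text
clock: 53.48
eef_pos: [0.5038, 0.0583, 0.1251]
tool_rot: [0.684, 0.729, 0.002, 0.002]
ft_force: [0.6, -1.0, 7.3]
grip_width: 0.0109
```

Call:
play_rows(
  plan=[0,-2,0,0,0,0,0,-2,0,0,0,0,0,-1.5,0,0,0,0,0,0,0,0,0,0,0,0,0,0,0,0],
)

```text
clock: 54.1
eef_pos: [0.4988, 0.0579, 0.1251]
tool_rot: [0.684, 0.729, 0.002, 0.002]
ft_force: [1.1, -0.2, 7.0]
grip_width: 0.0108
```

```bash
python3 -c "
from h import *
st()"
```

```text
t 54.1 p [0.4988 0.0579 0.1251] psi 3.64 tilt [ 0.007  0.    -1.   ] F [ 1.1 -0.2  7. ] w 0.0108 q [ 0.12  0.32 -0.2   1.04 -0.    1.62]
```

Call:
play_rows(
  plan=[0,-1.5,0,0,0,0,0,-1.5,0,0,0,0,0,0,0,0,0,0,0,0,0,0,0,0],
)

```text
clock: 54.6
eef_pos: [0.4977, 0.0579, 0.1251]
tool_rot: [0.684, 0.729, 0.004, 0.004]
ft_force: [6.8, -0.5, 2.5]
grip_width: 0.0105
```

Call:
play_rows(
  plan=[0,0,0,0,0,0,0,0,0,0,0,0,0,0,0,0,0,0,0,0,-20,0,0,0,0,0,-50,0,0,0,0,0,0,0,0,0,0,0,0,0,0,0],
  hand=50,
)

```text
clock: 55.48
eef_pos: [0.4935, 0.0577, 0.1924]
tool_rot: [0.684, 0.729, 0.0, 0.0]
ft_force: [-0.2, -0.9, -1.1]
grip_width: 0.0427
```

```bash
python3 wv.py w27; python3 -c "
from h import *
P=np.load('w.npz')['P']
X=P[(P[...,0]>.4)&(P[...,0]<.6)&(P[...,1]>-.03)&(P[...,1]<.14)&(P[...,2]>.128)&(P[...,2]<.142)]
print(rect(X))
Rt=down(93.6); f=plan([.46,.24,.30],Rt)"
```

```text
t 55.48 p [0.4935 0.0577 0.1924] psi 3.64 tilt [ 0. -0. -1.] F [-0.2 -0.9 -1.1] w 0.0427 q [ 0.12  0.26 -0.1   1.21 -0.    1.62]
(497.77978515625, 58.62428283691406, 93.57061767578125, 11.993993759155273, 93.69096207618713)
tot [ 184.   -21.5 -108.3] [-1.00e-03 -1.00e-03 -1.57e+00] | n 10 row [17.1, 11.4, -10.8] [-0.0001, -0.0001, -0.157]
```

Call:
play_rows(
  plan=[17.1,11.4,-10.8,0,0,-0.157,17.1,11.4,-10.8,0,0,-0.157,17.1,11.4,-10.8,0,0,-0.157,17.1,11.4,-10.8,0,0,-0.157,17.1,11.4,-10.8,0,0,-0.157,17.1,11.4,-10.8,0,0,-0.157,17.1,11.4,-10.8,0,0,-0.157,17.1,11.4,-10.8,0,0,-0.157,17.1,11.4,-10.8,0,0,-0.157,17.1,11.4,-10.8,0,0,-0.157,0,0,0,0,0,0,0,0,0,0,0,0],
)

```text
clock: 57.02
eef_pos: [0.4601, 0.2395, 0.2994]
tool_rot: [-0.031, 1.0, -0.001, -0.0]
ft_force: [-0.6, 0.0, -0.0]
grip_width: 0.043
```

```bash
python3 wv.py w28; python3 -c "
from h import *
P=np.load('w.npz')['P']
X=P[(P[...,0]>.44)&(P[...,0]<.527)&(P[...,1]>.24)&(P[...,1]<.34)&(P[...,2]>.13)&(P[...,2]<.2)]
a=np.radians(YAW); d=X[...,:2]-O; bx=d[...,0]*np.cos(a)+d[...,1]*np.sin(a); by=-d[...,0]*np.sin(a)+d[...,1]*np.cos(a)
print(len(X),bx.min(),bx.max(),by.mean(),by.min(),by.max(),X[:,2].min(),X[:,2].max())
i=bx<bx.min()+.004;print(X[i,2].mean(), np.polyfit(bx,X[:,2],1), np.arctan(np.polyfit(bx,X[:,2],1)))
r=.062;ph=.71
Rt=down(93.6,-.1); g=bay(.02-r*np.cos(ph),.240,.112+r*np.sin(ph)); t=g+Rt.apply([0,0,.008])
f=plan(t-Rt.apply([0,0,.06]),Rt); plan(t,Rt,frm=f); print(t)"
```

```text
t 57.02 p [0.4601 0.2395 0.2994] psi 93.5 tilt [-0.001 -0.002 -1.   ] F [-0.6  0.  -0. ] w 0.043 q [ 0.48  0.26  0.18  1.49 -0.    0.42]
320 -0.04458384589180474 -0.005078685260825425 0.23773393738883128 0.2329352917742945 0.24484539797657767 0.13333295878024493 0.17016213825016946
0.1661121456266685 [-0.70943737  0.13882605] [-0.61703173  0.13794437]
tot [-48.3  57.3  95.1] [-0.001  0.099 -0.002] | n 3 row [-17.1, 19.1, 31.2] [-0.0004, 0.033, -0.0007]
tot [-0.  0. 60.] [0. 0. 0.] | n 2 row [-0.0, 0.0, 30.0] [0.0, 0.0, 0.0]
[0.49886806 0.29897976 0.14445366]
```

View pics/w28.png

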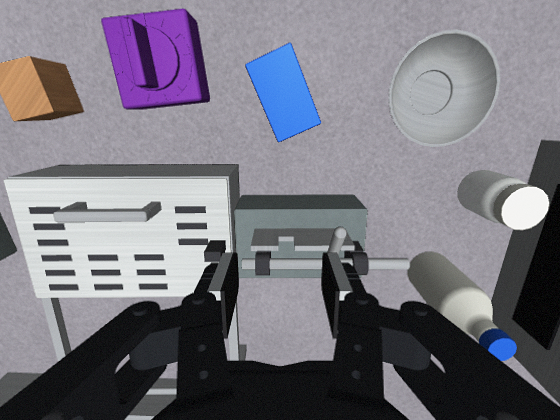

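Call:
play_rows(
  plan=[-17.1,18.7,31.2,0,0.033,0,-17.1,18.7,31.2,0,0.033,0,-17.1,18.7,31.2,0,0.033,0,0,0,0,0,0,0,0,0,0,0,0,0],
)

```text
clock: 57.7
eef_pos: [0.505, 0.2982, 0.2055]
tool_rot: [-0.031, 0.998, -0.002, -0.049]
ft_force: [0.2, -0.2, 0.2]
grip_width: 0.0424
```

```bash
python3 wv.py w29; python3 -c "
from h import *
r=.062;ph=.71
Rt=down(93.6,-.1); g=bay(.02-r*np.cos(ph),.239,.112+r*np.sin(ph)); t=g+Rt.apply([0,0,.008])
plan(t,Rt)"
```

```text
t 57.7 p [0.505  0.2982 0.2055] psi 93.52 tilt [-0.098 -0.007 -0.995] F [ 0.2 -0.2  0.2] w 0.0424 q [0.51 0.5  0.29 1.45 0.04 0.45]
tot [ 0.2  0.  62.5] [ 0.     0.003 -0.001] | n 2 row [0.1, 0.0, 31.2] [0.0001, 0.0016, -0.0007]
```

View pics/w29.png

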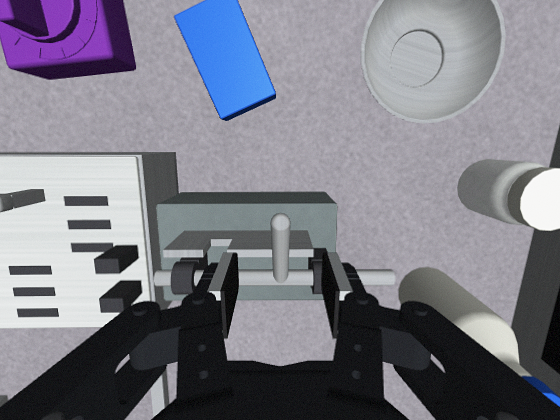

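Call:
play_rows(
  plan=[0,0,30,0,0,0,0,0,30,0,0,0,0,0,0,0,0,0],
)

```text
clock: 58.12
eef_pos: [0.4977, 0.2974, 0.1458]
tool_rot: [-0.031, 0.998, -0.002, -0.05]
ft_force: [0.2, -0.7, 1.0]
grip_width: 0.0426
```

Call:
play_rows(
  plan=[0,0,0,0,0,0,0,0,0,0,0,0,0,0,0,0,0,0,0,0,0,0,0,0,0,0,0,0,0,0,0,0,0,0,0,0],
  hand=0,
)

```text
clock: 58.88
eef_pos: [0.4998, 0.2989, 0.1479]
tool_rot: [-0.031, 0.998, -0.001, -0.048]
ft_force: [-2.5, -1.0, 7.6]
grip_width: 0.0099
```

```bash
cat > r.py <<'E'
from h import *
import sys
st()
o=bot.get_obs(); Rc=R.from_quat(o["tool_rot"]); p=o["eef_pos"]
ax=bay(.02,.190,.112); yd=bay(0,1,0)-bay(0,0,0)
D=R.from_rotvec(yd*float(sys.argv[1]))
g=p-Rc.apply([0,0,.008])-ax; al=np.radians(YAW); gx=g[0]*np.cos(al)+g[1]*np.sin(al); print("gripangle",np.arctan2(g[2],-gx),"r",np.hypot(gx,g[2]), "bolt y", -g[0]*np.sin(al)+g[1]*np.cos(al))
plan(ax+D.apply(p-ax),D*Rc,int(sys.argv[2]))
E
python3 r.py 0.3 3
```

```text
t 58.88 p [0.4998 0.2989 0.1479] psi 93.58 tilt [-0.095 -0.005 -0.995] F [-2.5 -1.   7.6] w 0.0099 q [0.52 0.52 0.17 1.3  0.04 0.45]
gripangle 0.7599042380260791 r 0.06363195673872316 bolt y 0.04984231064237838
tot [-11.5   0.  -13.4] [0.  0.3 0. ] | n 3 row [-3.4, 0.0, -4.8] [0.0, 0.1, 0.0001]
```

Call:
play_rows(
  plan=[-3.4,0,-4.8,0,0.1,0,-3.4,0,-4.8,0,0.1,0,-3.4,0,-4.8,0,0.1,0,0,0,0,0,0,0,0,-8,0,0,0,0,0,-8,0,0,0,0,0,-8,0,0,0,0,0,-8,0,0,0,0,0,-8,0,0,0,0,0,-7,0,0,0,0,0,0,0,0,0,0,0,0,0,0,0,0],
)

```text
clock: 60.38
eef_pos: [0.5153, 0.2517, 0.159]
tool_rot: [-0.03, 0.98, -0.007, -0.197]
ft_force: [-0.4, -2.1, 6.4]
grip_width: 0.01
```

```bash
python3 r.py -0.1 1; python3 wv.py w30
```

```text
t 60.38 p [0.5153 0.2517 0.159 ] psi 93.57 tilt [-0.385 -0.025 -0.923] F [-0.4 -2.1  6.4] w 0.01 q [0.39 0.74 0.51 1.72 0.12 0.31]
gripangle 1.0484975076891094 r 0.06272256582978347 bolt y 0.0017503523252562856
tot [2.8 0.  5.1] [-0.  -0.1  0. ] | n 1 row [2.8, 0.0, 5.1] [-0.0001, -0.1, 0.0001]
t 60.38 p [0.5153 0.2517 0.159 ] psi 93.57 tilt [-0.385 -0.025 -0.923] F [-0.4 -2.1  6.4] w 0.01 q [0.39 0.74 0.51 1.72 0.12 0.31]
```

View pics/w30.png

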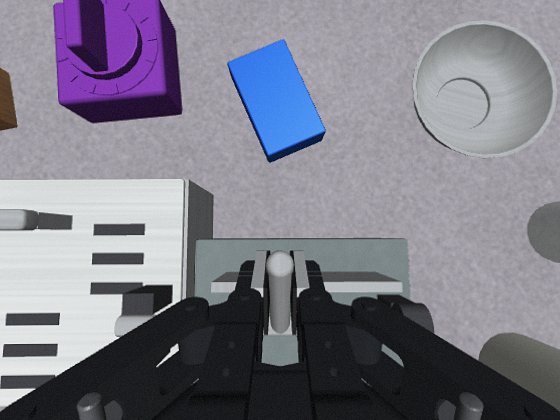

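Push to the home stop.

Call:
play_rows(
  plan=[0,-2,0,0,0,0,0,-2,0,0,0,0,0,0,0,0,0,0,0,0,0,0,0,0],
)

```text
clock: 60.92
eef_pos: [0.5155, 0.2496, 0.159]
tool_rot: [-0.031, 0.98, -0.005, -0.197]
ft_force: [-0.7, 2.7, 5.1]
grip_width: 0.0097
```

```bash
python3 r.py -1.0 10
```

```text
t 60.92 p [0.5155 0.2496 0.159 ] psi 93.57 tilt [-0.385 -0.022 -0.923] F [-0.7  2.7  5.1] w 0.0097 q [0.39 0.74 0.51 1.72 0.13 0.3 ]
gripangle 1.0493992810894024 r 0.06270586104642951 bolt y -0.00036945936382017965
tot [ 2.5 -0.1 55.7] [ 0.001 -1.    -0.003] | n 10 row [2.8, -0.0, 5.1] [0.0001, -0.1, -0.0003]
```

Call:
play_rows(
  plan=[0,0.8,0,0,0,0,2.8,0,5.1,0,-0.1,0,2.8,0,5.1,0,-0.1,0,2.8,0,5.1,0,-0.1,0,2.8,0,5.1,0,-0.1,0,0,0,0,0,0,0],
)

```text
clock: 61.68
eef_pos: [0.5009, 0.2488, 0.1409]
tool_rot: [-0.032, 0.999, 0.001, 0.005]
ft_force: [8.6, 2.8, -6.5]
grip_width: 0.01
```

```bash
python3 r.py -0.6 6
```

```text
t 61.67 p [0.5009 0.2488 0.1409] psi 93.64 tilt [ 0.01   0.002 -1.   ] F [ 8.6  2.8 -6.5] w 0.01 q [ 0.46  0.41 -0.02  1.13 -0.    0.4 ]
gripangle 0.6458749423260384 r 0.06136724253423713 bolt y -0.0002274958646158367
tot [ 8.1 -0.  32.6] [ 0.    -0.6   -0.001] | n 6 row [2.7, -0.0, 5.0] [0.0001, -0.1, -0.0001]
```

Call:
play_rows(
  plan=[2.7,0,5,0,-0.1,0,2.7,0,5,0,-0.1,0,2.7,0,5,0,-0.1,0,0,0,0,0,0,0],
)

```text
clock: 62.18
eef_pos: [0.4931, 0.2483, 0.125]
tool_rot: [-0.032, 0.988, 0.005, 0.152]
ft_force: [6.5, 2.5, -5.5]
grip_width: 0.0099
```

```bash
python3 r.py -0.3 3; python3 wv.py w31
```

```text
t 62.17 p [0.4931 0.2483 0.125 ] psi 93.68 tilt [ 0.301  0.02  -0.954] F [ 6.5  2.5 -5.5] w 0.0099 q [ 0.54  0.24 -0.37  0.69 -0.14  0.46]
gripangle 0.3361154389269376 r 0.06267322267536769 bolt y -0.00021509970573383537
tot [ 6.5 -0.  16.2] [ 0.  -0.3 -0. ] | n 3 row [2.7, -0.0, 5.2] [0.0001, -0.1, -0.0001]
t 62.17 p [0.4931 0.2483 0.125 ] psi 93.68 tilt [ 0.301  0.02  -0.954] F [ 6.5  2.5 -5.5] w 0.0099 q [ 0.54  0.24 -0.37  0.69 -0.14  0.46]
```

View pics/w31.png

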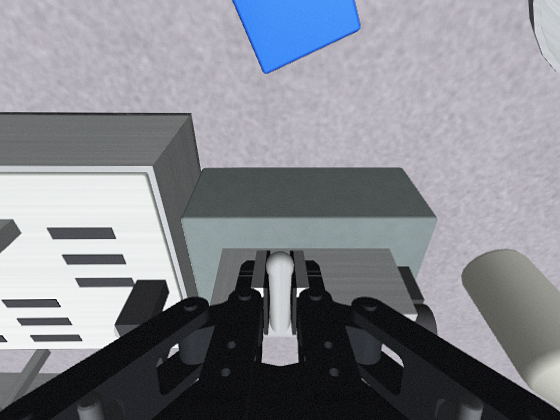

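Call:
play_rows(
  plan=[2.7,0,5.1,0,-0.1,0,2.7,0,5.1,0,-0.1,0,2.2,0,4,0,-0.08,0,0,0,0,0,0,0],
)

```text
clock: 62.72
eef_pos: [0.4925, 0.2481, 0.1103]
tool_rot: [-0.029, 0.957, 0.01, 0.289]
ft_force: [6.5, 0.9, -2.4]
grip_width: 0.0097
```

```bash
python3 r.py -0.05 1
```

```text
t 62.73 p [0.4925 0.2481 0.1103] psi 93.51 tilt [ 0.553  0.035 -0.833] F [ 6.5  0.9 -2.4] w 0.0097 q [ 0.62  0.18 -0.65  0.23 -0.3   0.48]
gripangle 0.07954447757251296 r 0.062002267999241044 bolt y -0.00035915753560288597
tot [ 1.5 -0.   2.5] [-0.   -0.05 -0.  ] | n 1 row [1.5, -0.0, 2.5] [-0.0001, -0.05, -0.0]
```

Release and back out.

Call:
play_rows(
  plan=[0,0,0,0,0,0,0,0,0,0,0,0,0,0,0,0,0,0,0,0,0,0,0,0,0,0,-20,0,0,0,0,0,-40,0,0,0,0,0,-45,0,0,0,0,0,-45,0,0,0,0,0,0,0,0,0,0,0,0,0,0,0],
  hand=50,
)

```text
clock: 63.98
eef_pos: [0.4087, 0.2426, 0.2344]
tool_rot: [-0.03, 0.958, 0.009, 0.287]
ft_force: [0.1, -0.7, -0.8]
grip_width: 0.0427
```

```bash
python3 wv.py w32; python3 -c "
from h import *
P=np.load('w.npz')['P']
X=P[(P[...,0]>.44)&(P[...,0]<.515)&(P[...,1]>.225)&(P[...,1]<.27)&(P[...,2]>.106)&(P[...,2]<.16)]
print(len(X),X.mean(0),rect(X),X.min(0),X.max(0))
Rt=down(93.6); f=plan([.42,.17,.33],Rt)"; python3 m2.py; python3 m1.py > m1_end.txt; grep -E "detergent|gallipot|dish|brush|label|spray|sponge" m1_end.txt
```

```text
t 63.98 p [0.4087 0.2426 0.2344] psi 93.61 tilt [ 0.548  0.034 -0.835] F [ 0.1 -0.7 -0.8] w 0.0427 q [ 0.75 -0.13 -0.57  0.66 -0.36  0.6 ]
496 [0.48678916 0.24809545 0.11623985] (490.15069580078125, 248.65133666992188, 49.90979766845703, 11.858378410339355, 2.8806052207946777) [0.46526129 0.24166636 0.10788491] [0.51499105 0.25556791 0.11936453]
tot [-58.6 -72.9 -76.8] [-0.001  0.581  0.   ] | n 4 row [-10.3, -18.2, -22.2] [-0.0003, 0.1452, 0.0]
top
bar 143 [0.4948 0.0571 0.1349] [495.2  57.1  93.   12.   93.7]
cover 3738 [0.5407 0.0572 0.0943] [564.1  61.7 248.4 201.7  93.5]
deck 1121 [0.5413 0.2659 0.072 ] [521.4 256.4 186.9 162.6  99.9]
handle 167 [0.5114 0.2457 0.1177] [508.8 236.6  67.1  64.4  31. ]
rod 480 [0.5437 0.2398 0.1193] [541.  246.  190.   46.   97.4]
ctop 550 [ 0.5708 -0.2044  0.0508] [ 573.3 -207.    97.8   95.5  102.3]
knob 82 [ 0.5724 -0.2063  0.0979] [ 572.6 -207.2   60.    12.9   14.4]
scene
bar 96 [0.5011 0.0573 0.1333] [501.   55.3  94.9  14.8  92.1]
cover 2297 [0.5496 0.0616 0.0941] [558.   60.4 251.2 184.4  92.8]
deck 879 [0.5597 0.2702 0.0719] [552.3 260.1 1
[... 1984 characters left out ...]
292] 365 med [ 0.385 -0.056  0.04 ] z [-0.002  0.05   0.064] rect [364.9 -79.6 108.7  88.5  14.7]
spray_jar top 0.66 [224, 122] 411 med [0.471 0.513 0.073] z [0.016 0.087 0.095] rect [474.5 534.6  89.5  58.2  82.5]
spray_jar top 0.18 [297, 390] 524 med [ 0.273 -0.329  0.019] z [0.002 0.019 0.026] rect [ 283.7 -339.   167.6   44.3  141. ]
spray_jar scene 0.78 [315, 384] 445 med [0.486 0.526 0.069] z [0.012 0.082 0.093] rect [478.2 524.   57.2  54.8   1.4]
sponge_block top 0.78 [274, 216] 208 med [0.339 0.219 0.037] z [0.014 0.031 0.276] rect [352.8 241.  108.9  64.9  58.1]
sponge_block scene 0.97 [237, 345] 461 med [0.373 0.241 0.028] z [0.006 0.029 0.035] rect [365.9 237.  103.8  59.6  26.8]
```

View pics/w32.png

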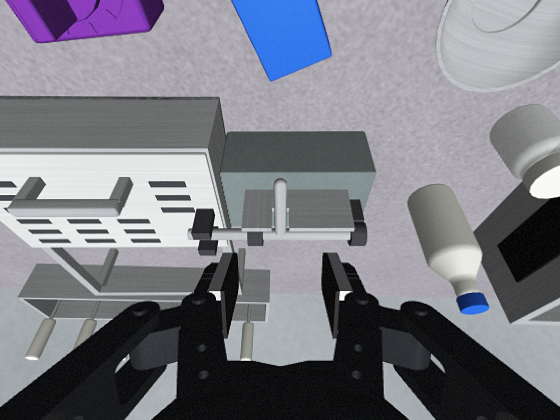

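View pics/crop_bay.png

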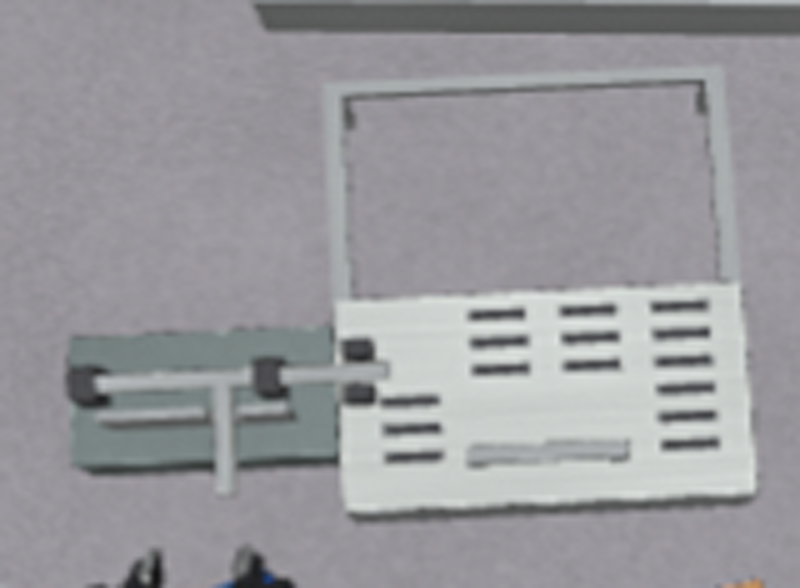

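View pics/crop_r.png

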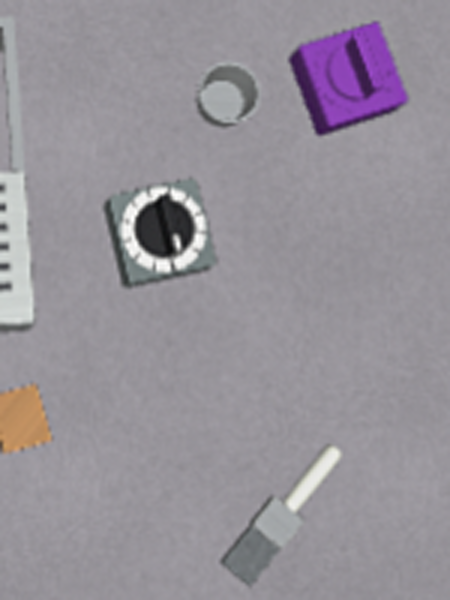

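```bash
python3 -c "
from h import *
st(); print(bot.job_done())"
```

```text
t 65.53 p [0.4089 0.2426 0.2346] psi 93.59 tilt [ 0.548  0.034 -0.835] F [0.4 1.2 0.6] w 0.0424 q [ 0.75 -0.13 -0.57  0.66 -0.36  0.6 ]
the job is handed in; nothing more can be done
None
```

The whole job was carried out and handed in at 65.5 s. I drew the bolt and opened the cover, turned the grey counter's knob to its zero stop, and stood all three cassettes side by side in the well. Then I shut the cover and put the bolt home with its handle down in the notch.

**Last checks:**
- **Cover and bolt:** the cover bar, rod and handle read the same as at the start, to about 1 mm, and the handle lies level in the notch.
- **Knob:** its pointer is at the zero mark, and it met the stop with about 1 N m of resistance.
- **Cassettes:** before the cover was shut, all three stood upright on the floor of the well, at about y = -75, 0 and +76 mm. I could not see them after that.
- **Other things on the bench:** they read where they were at the start. The sponge block was partly hidden by the arm in the top view, but the scene camera showed it unmoved.
- **Gripper:** it was clear of everything at hand-in.

**Disagreements:**
- The cameras differed by 3 to 6 mm in x; I used the wrist camera, which the grasps agreed with.
- The knob angle read 9.6° to 14.4° across the views against 12.3° to 12.9° for the housing, a difference of up to about 0.05 rad.
- One cassette was knocked about 33 mm during the run. I found it again before gripping it.

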